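# Hold a loaded tube carrier over the tag reader

### The job

Put the two tall capped tubes from the rack end-down into the two holes of the tube carrier, fully home, while it stands on the bench; leave the short tube in the rack. Then lift the carrier by its handle, higher than the stacked freezer boxes, carry it upright over them and hold it about 15 mm above the black pad of the tag reader, centred on the pad and with its long sides parallel to the pad's, without ever touching the reader with it or disturbing anything else. Finish while still holding it there, motionless: do not set it down or let go.

Things in the scene. Friction and masses are not known exactly. Their poses are not given: they have to be found in the camera images.
- tall_tube_a: a tall sample tube, 100 mm long, 16 mm in diameter with a rounded foot, and an 18 mm wide, 18 mm tall cap on top; about 25 g. Origin: centre of its underside; z points up to the cap. It stands loosely upright in one of the three holes of the white rack with its foot 8 mm above the bench, so it shows from 48 mm (rack top) to 108 mm (cap top)
- tall_tube_b: the other tall sample tube, the same as tall_tube_a, in another hole of the rack
- short_tube: a short tube of the same diameter and cap, 66 mm long, in the remaining hole of the rack; it stays there. Origin: centre of its underside
- rack: a white plastic block without a handle, fixed to the bench, 180 x 46 x 48 mm (x, y, z), with a row of three round 20 mm holes, 40 mm deep, at x = -60, 0 and +60 mm. Origin: centre of its underside; x along its length
- carrier: the tube carrier: a loose white plastic block 160 x 50 x 48 mm (x, y, z), about 250 g, with two round 20 mm holes, 40 mm deep, at x = -58 and +58 mm, and between them in the middle an upright bare metal handle plate, 32 mm along x, 16 mm thick along y, reaching from 48 to 131 mm above the carrier's underside. Origin: centre of its underside; x along its length, z up. Half a turn makes no difference
- carrier_hole0 (a point): centre of the floor of the carrier's hole at its -x end, 8 mm above the carrier's underside, 40 mm below the hole's mouth; a seated tall tube's origin is here
- carrier_hole1 (a point): the same for the hole at the carrier's +x end
- reader: the tag reader: a flat white box 220 x 130 x 50 mm (x, y, z), fixed to the bench, with a black rectangular pad 186 x 76 mm in the middle of its top. Origin: centre of its underside; x along the pad's long sides. It may be approached either way round
- pad (a point): centre of the pad's upper face, 50 mm above the bench, z up; the carrier's underside is to hover about 15 mm above it
- stack_near: a stack of two white cardboard freezer boxes, 136 x 136 mm, 106 mm tall with the tube tops, between carrier and reader, the one nearer the robot. Loose; origin: centre of its underside
- stack_far: a like stack, 106 mm tall, farther from the robot
- forceps: steel forceps lying flat, 120 mm long along x, 9 mm high; a bystander. Origin: centre of underside
- bottle: an amber bottle, 52 mm wide, 100 mm tall; a bystander. Origin: centre of underside
- tip_box: a green pipette tip box, 120 x 85 x 56 mm; a bystander. Origin: centre of underside
- jar: a white jar, 60 mm wide, 60 mm tall; a bystander. Origin: centre of underside
Not all that is in view belongs to the job. Leave any blue, pink or purple look-alike of the carrier alone.

How it is judged:
By the outcome, as a careful person would: the job done as asked, in the order asked, and still so for the second after the job is handed in, while the arm keeps its last pose, push and grip.
It also fails if it takes over 72 s, if anything falls off the work surface, if the arm or the gripper's body presses on something with over 40 N, if the wrist force passes 120 N, or if a joint passes its speed limit or range.

### The arm

A 6-joint arm with a two-finger parallel gripper is mounted at the origin on the work surface. World frame = base frame: x ahead of the robot, y to its left, z up, the work surface at z = 0. Lengths are in m, angles in rad, forces in N, time in s.
With the tool pointing down it reaches from about 0.4 to 0.825 m from the base axis. Payload 7 kg.
Tool frame: the origin (TCP) lies at the very end of the fingers, on their centre line; the grasp point (between the pads) lies 19 mm behind it (tcp_to_grasp is the distance from the TCP to the grasp point, in m); x points along the fingers, z is the direction in which the jaws open and shut, and the axes are right-handed (so a half turn about x gives the same grasp; the last joint's range is limited). The gripper opens to 88 mm and grips with 3 to 60 N. Pads are 19 mm wide; open, the fingers measure 130 mm over their backs; the gripper's body (78 mm by 193 mm) begins 47 mm behind the grasp point.
Start: joints at [1.581, 0.359, 0.012, 0, -1.224, -0.288], TCP at [0.185, 0.649, 0.227] pointing down, gripper open.
Joint ranges: [-3.07, 3.07], [-1.43, 2.12], [-1.02, 1.25], [-3.03, 1.67], [-3.05, -0], [-3.03, 3.03]. Speed limits (rad/s): [2.39, 2.39, 3.01, 3.14, 3.14, 3.14].

### API

Orientations are given as [roll, pitch, yaw] about the fixed x, y, z axes, in that order (R = Rz(yaw) Ry(pitch) Rx(roll)).
In Python, from station import get_state, grab_frame, job_done, tcp_to_grasp gives the robot as it stands. The module is installed in compiled form; this text tells all that it offers.
- The arm moves only by the shell command python3 -m crank 'ROWS' [FORCE]. ROWS is JSON, a list of rows, each a list of 7 numbers: the shift along the tool's x, y, z in m, then the turn, a rotation vector about the tool's x, y, z in rad, then the opening, from 0 (shut) to 1 (fully open). In form: [[x, y, z, wx, wy, wz, fingers], ...]. A call has 1 to 10 rows; each row is the pose to reach, as a shift and turn from the pose commanded when the call began, along the tool's axes at that moment; what a row does not reach only later rows make up. A row lasts 1/8 s, in which the tool goes at most 62.5 mm and 10.7 degrees, less where a joint would pass 70% of its speed; a pose out of reach is approached as far as the arm can. A call with a gripper value outside its range is refused whole. The fingers move at their own pace and stop on an object; FORCE is the grip in N (left out, the last holds). Time passes only in rows, so rows that repeat a pose let the fingers close. It gives the time, the measured TCP pose, the force and the opening at its end, in the units of the state.
- get_state(): the state, without advancing time (a new reading comes with each control period).
- grab_frame(name): name is "scene" or "top" or "wrist"; returns a dict with "pixels" (420x560x3 uint8, red, green, blue), "vfov" (degrees; the focal length in pixels is half the picture's height over the tangent of half this angle, whatever the lens; pixels are square), "cx", "cy" (the principal point, pixels), "k1" (the pictures are not rectified: a ray, as slopes to the right and down, at radius r is drawn at 1 + k1 r^2 times it, then the intrinsics apply), "extrinsics" (4x4, takes a point from world to camera coordinates). Camera axes: x right, y up, looking along -z (the intrinsics and any distortion apply to the point x, -y, -z); pixel columns grow to the right and rows downward; lengths in m; the calibration is good to about 2 mm. A picture is of the moment at which its call begins. There is no depth.
- job_done(): hands the job in, once; it reports no verdict.
The state is a dict: "t": time; "q": joint angles; "qd": joint speeds; "joint_efforts": joint torques, N m; "eef_pos": TCP position; "ee_rot": TCP orientation; "force": force on the tool from outside, world axes, zero at the start; "moment": the same for the moment, N m; "width": finger opening in m.
Only numpy, scipy, OpenCV 4.12 (cv2) and the standard library are available. Lean on these libraries where they do the work, as an engineer would, in place of code of your own. Each camera call takes 0.05 s, during which the arm holds its last target.

## Working session

There is one attempt and no reset: what is moved stays moved. The work goes in short steps, Python scripts to look and compute and a shell command to move; the robot and the scene stay as the last step left them, time stands still between calls to the robot, and variables do not carry over. Pictures are saved under pics/ and viewed, and the job is handed in when it is done.

```bash
mkdir -p pics; ls; python3 - <<'E'
from station import *
import cv2
s=get_state();print(s);print(tcp_to_grasp)
for n in("scene","top","wrist"):
    f=grab_frame(n);cv2.imwrite(f"pics/{n}0.png",f["pixels"][:,:,::-1]);print(n,f["vfov"],f["cx"],f["cy"],f["k1"],f["extrinsics"])
E
```

```text
pics
{'t': 0.0, 'q': array([ 1.58108651e+00,  3.59373264e-01,  1.10485644e-02, -3.74594644e-04,
       -1.22409608e+00, -2.88077753e-01]), 'qd': array([ 1.26480135e-04,  2.58154623e-06, -3.10060665e-05, -1.71035938e-04,
       -1.66273310e-03,  1.83574219e-03]), 'joint_efforts': array([ 2.65533549e-05, -5.82722855e+01,  2.93049735e+01,  6.99717119e+00,
        6.90073881e-03, -1.52175321e-04]), 'eef_pos': array([0.18500215, 0.64863355, 0.22562261]), 'ee_rot': array([ 0.07463282,  1.56913413, -1.77407864]), 'force': array([ 0.65081791,  0.02652634, -0.38386808]), 'moment': array([ 0.02394628, -0.01508455,  0.01306464]), 'width': 0.08752235154385116}
0.0188
scene 46.407069538020856 281.1712098302162 214.03483879024915 -0.17467634923072864 [[ 0.08404593  0.99644618 -0.00559413  0.05803595]
 [-0.56245269  0.05207313  0.82518808  0.22496055]
 [ 0.82254681 -0.06620727  0.56483036 -1.5146669 ]
 [ 0.          0.          0.          1.        ]]
top 42.42063043665124 277.2142080290173 214.5657653982675 -0.17281766146677202 [[-0.01636256 -0.99982151 -0.00944517 -0.08002434]
 [ 0.99229804 -0.01739805  0.12264544 -0.4729873 ]
 [-0.12278787 -0.00736563  0.99240561 -1.33752741]
 [ 0.          0.          0.          1.        ]]
wrist 66.05207824587997 283.1374514221755 205.37980670499093 -0.016698737460629002 [[-2.74881964e-01 -9.61477850e-01  4.99121506e-04  6.75534631e-01]
 [ 9.26793472e-01 -2.65103967e-01 -2.66033356e-01  3.40426372e-02]
 [ 2.55917498e-01 -7.26651888e-02  9.63963695e-01 -3.89898562e-01]
 [ 0.00000000e+00  0.00000000e+00  0.00000000e+00  1.00000000e+00]]
```

View pics/scene0.png

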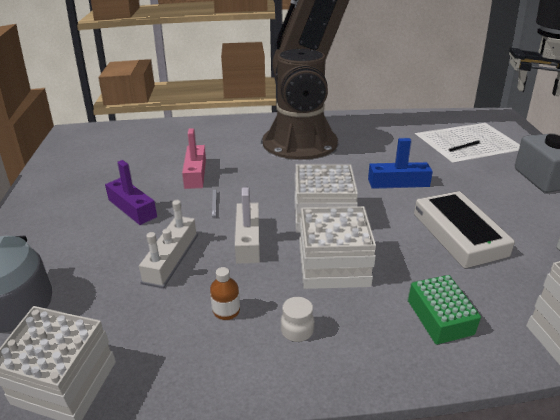

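View pics/top0.png

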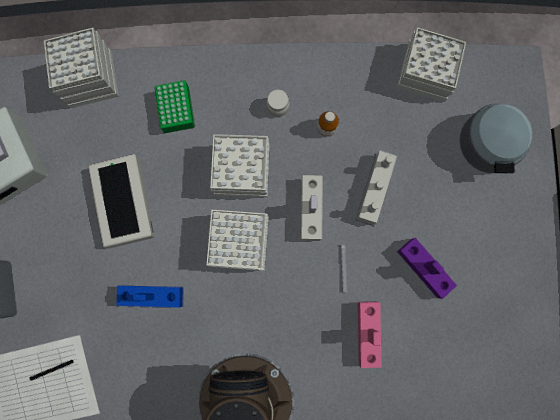

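View pics/wrist0.png

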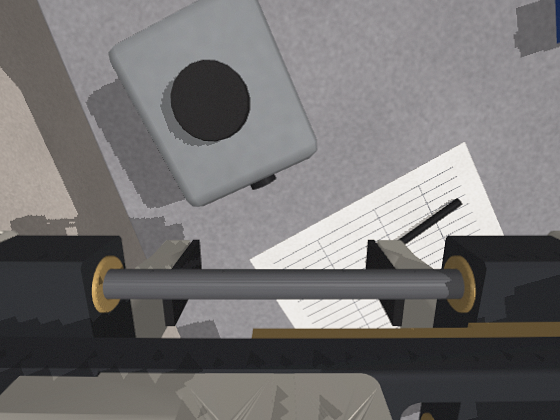

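Candidates in the top view are the white 2-hole carrier with a metal handle (312,207), the white 3-hole rack with tubes (377,187), and the look-alikes in blue (150,297), pink (370,335) and purple (427,268). I choose the white one at (312,207) as the carrier and (377,187) as the rack. I'll check both in close crops.

```bash
cat > h.py <<'E'
import numpy as np, cv2
from scipy.optimize import least_squares
from scipy.spatial.transform import Rotation as Rn
def cam(f):
    h=f["pixels"].shape[0]; F=h/2/np.tan(np.radians(f["vfov"])/2)
    return dict(F=F,cx=f["cx"],cy=f["cy"],k=f["k1"],E=np.array(f["extrinsics"]))
def proj(c,P):
    P=np.atleast_2d(P); q=P@c["E"][:3,:3].T+c["E"][:3,3]
    a=np.stack([q[:,0]/-q[:,2],-q[:,1]/-q[:,2]],1); r2=(a**2).sum(1,keepdims=True)
    return a*(1+c["k"]*r2)*c["F"]+[c["cx"],c["cy"]]
def ray(c,uv):
    d=(np.array(uv,float)-[c["cx"],c["cy"]])/c["F"]; a=d.copy()
    for _ in range(30): a=d/(1+c["k"]*(a@a))
    R=c["E"][:3,:3]; v=R.T@np.array([a[0],-a[1],-1]); o=-R.T@c["E"][:3,3]
    return o,v/np.linalg.norm(v)
def onz(c,uv,z):
    o,v=ray(c,uv); return o+v*(z-o[2])/v[2]
def tri(obs):
    A=np.zeros((3,3));b=np.zeros(3)
    for c,uv in obs:
        o,v=ray(c,uv);M=np.eye(3)-np.outer(v,v);A+=M;b+=M@o
    P=np.linalg.solve(A,b); return P,[np.round(proj(c,P)[0]-uv,1).tolist() for c,uv in obs]
def crop(f,name,x0,y0,w,h,s):
    im=f["pixels"][y0:y0+h,x0:x0+w,::-1]; im=cv2.resize(im,None,fx=s,fy=s,interpolation=cv2.INTER_CUBIC)
    for i in range(0,w,10): cv2.putText(im,str(x0+i),(i*s,8),0,.3,(0,255,255),1); cv2.line(im,(i*s,10),(i*s,14),(0,255,255),1)
    for i in range(0,h,10): cv2.putText(im,str(y0+i),(0,i*s+3),0,.3,(0,255,255),1)
    cv2.imwrite(f"pics/{name}.png",im)
def Rtool(s): return Rn.from_euler('xyz',s["ee_rot"]).as_matrix()
E
python3 - <<'E'
from station import *; from h import *
t=grab_frame("top"); s=grab_frame("scene")
crop(t,"t1",290,140,110,110,5); crop(s,"s1",135,180,140,100,5)
crop(t,"t2",80,120,200,160,4); crop(s,"s2",290,130,230,160,3)
print(np.round(np.linalg.inv(cam(grab_frame("wrist"))["E"]),4)); S=get_state(); print(np.round(Rtool(S),4))
E
```

```text
[[-2.748e-01  9.268e-01  2.558e-01  2.540e-01]
 [-9.615e-01 -2.649e-01 -7.330e-02  6.303e-01]
 [-2.000e-04 -2.661e-01  9.640e-01  3.850e-01]
 [ 0.000e+00  0.000e+00  0.000e+00  1.000e+00]]
[[-1.000e-04  9.617e-01 -2.743e-01]
 [-5.000e-04 -2.743e-01 -9.617e-01]
 [-1.000e+00  0.000e+00  5.000e-04]]
```

View pics/t1.png

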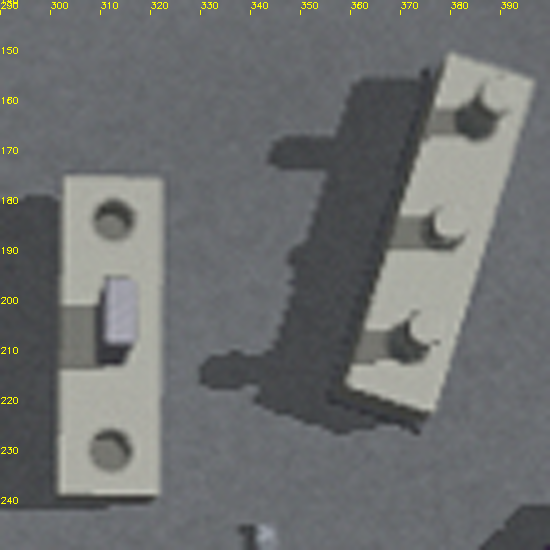

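View pics/s1.png

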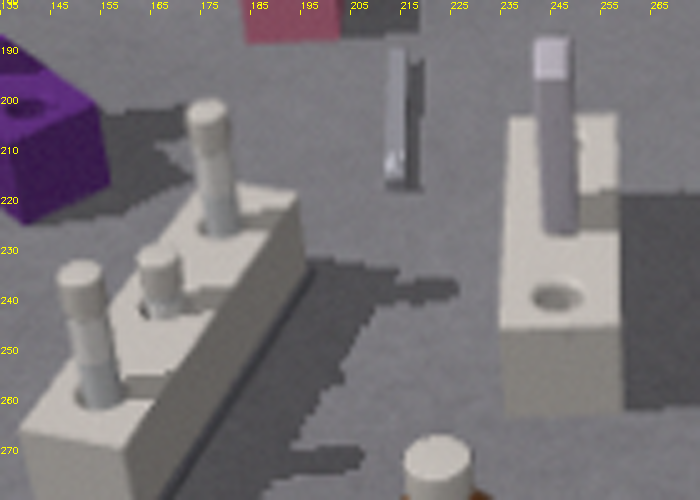

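View pics/t2.png

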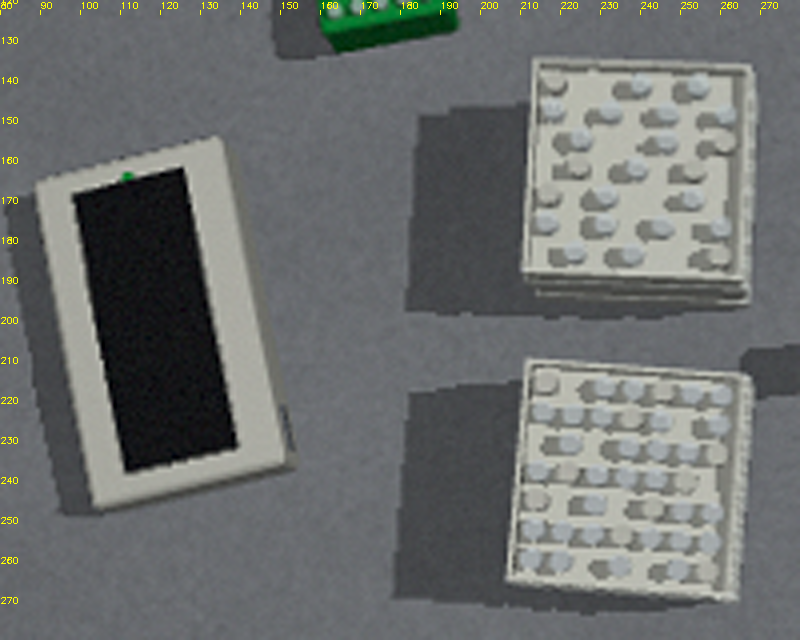

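View pics/s2.png

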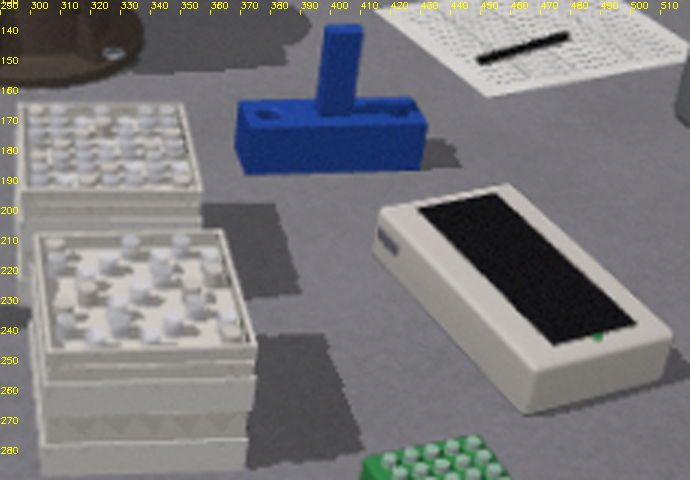

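```bash
cat > fit.py <<'E'
from station import *; from h import *
t=cam(grab_frame("top")); s=cam(grab_frame("scene"))
def box(w,d,z): return np.array([[a*w/2,b*d/2,z] for a,b in((1,1),(1,-1),(-1,-1),(-1,1))])
def fit(name,w,d,obs,x0):
    # obs: (cam, cornerindex, uv), z of the face free ; corners idx 0..3
    def pts(p): 
        c,sn=np.cos(p[2]),np.sin(p[2]); B=box(w,d,0); return np.c_[c*B[:,0]-sn*B[:,1]+p[0],sn*B[:,0]+c*B[:,1]+p[1],np.full(4,p[3])]
    def r(p):
        P=pts(p); return np.concatenate([proj(c,P[i])[0]-uv for c,i,uv in obs])
    o=least_squares(r,x0); print(name,np.round(o.x,4),"yawdeg",round(np.degrees(o.x[2]),2),"rms px",round(np.sqrt((o.fun**2).mean()),2)); return o.x
m=lambda L:np.array(L)-0
fit("carrier",.16,.05,[(t,0,(302,174.6)),(t,1,(321.8,174.8)),(t,2,(321.2,238.2)),(t,3,(300.8,238)),
 (s,3,(258,202.6)),(s,0,(258.8,244.8)),(s,1,(234.6,245)),(s,2,(236.6,202.6))],[.47,-.17,0,.048])
fit("rack",.18,.046,[(t,0,(378.8,149.8)),(t,1,(396.2,155.2)),(t,2,(375.6,221.6)),(t,3,(358.4,216.2)),
 (s,0,(161,269)),(s,1,(139,265.2)),(s,3,(194.4,218.2))],[.5,-.33,-.3,.048])
fit("pad",.186,.076,[(t,0,(97.6,168.1)),(t,1,(125.9,161.6)),(t,2,(139.1,231.1)),(t,3,(110.6,237.9)),
 (s,3,(456.4,194)),(s,0,(502,237.3)),(s,1,(474.4,245)),(s,2,(428.7,199.7))],[.5,.33,.2,.05])
fit("near",.136,.136,[(t,0,(211.5,209.6)),(t,1,(267.6,213.4)),(t,2,(263.9,269.6)),(t,3,(206.4,264.6))],[.4,0,0,.1])
fit("far",.136,.136,[(t,0,(212.6,134.6)),(t,1,(267.6,136.1)),(t,2,(266.6,188.4)),(t,3,(210.4,187.1))],[.5,0,0,.1])
E
python3 fit.py
```

```text
carrier [ 0.4887 -0.1742 -0.0372  0.049 ] yawdeg -2.13 rms px 0.19
rack [ 0.5386 -0.3413 -0.3292  0.0491] yawdeg -18.86 rms px 0.36
pad [0.5153 0.3161 0.2107 0.0487] yawdeg 12.07 rms px 0.4
near [ 0.4062  0.0085 -0.0903  0.0891] yawdeg -5.17 rms px 0.39
far [ 0.6012  0.0038 -0.0406  0.0716] yawdeg -2.33 rms px 0.56
```

```bash
cat >> h.py <<'E'
def Rt(psi):
    p=np.radians(psi);z=np.array([np.cos(p),np.sin(p),0]);x=np.array([0,0,-1.]);return np.c_[x,np.cross(z,x),z]
def plan(S,targets):
    R=Rtool(S);p0=np.array(S["eef_pos"])
    for p,psi in targets:
        d=R.T@(np.array(p)-p0); w=Rn.from_matrix(R.T@Rt(psi)).as_rotvec(); print(np.round(np.r_[d,w],4).tolist())
def wristcam(f,S):
    "camera in tool frame"
    E=np.array(f["extrinsics"]);T=np.eye(4);T[:3,:3]=Rtool(S);T[:3,3]=S["eef_pos"];return E@T
def simcam(c,Erel,p,psi):
    T=np.eye(4);T[:3,:3]=Rt(psi);T[:3,3]=p;c=dict(c);c["E"]=Erel@np.linalg.inv(T);return c
E
python3 - <<'E'
from station import *; from h import *
f=grab_frame("wrist");S=get_state();Er=wristcam(f,S);np.save("Er.npy",Er);c=cam(f)
a=np.radians(-18.86);ex=np.array([np.cos(a),np.sin(a),0]);o=np.array([.5386,-.3413,0])
for k in(-.1,-.05,0):
  for z in(.2,.25):
    cc=simcam(c,Er,o+ex*k+[0,0,z],-108.86)
    print(k,z,[np.round(proj(cc,o+ex*h+[0,0,zz])[0]) .tolist() for h,zz in((-.06,.108),(0,.074),(.06,.108))])
plan(S,[((.5,.25,.25),-106),(tuple(o+ex*-.1+[0,0,.25]),-108.86)])
E
```

```text
-0.1 0.2 [[285.0, 158.0], [285.0, 81.0], [285.0, -18.0]]
-0.1 0.25 [[284.0, 151.0], [284.0, 86.0], [284.0, 6.0]]
-0.05 0.2 [[285.0, 220.0], [284.0, 142.0], [285.0, 61.0]]
-0.05 0.25 [[284.0, 204.0], [284.0, 138.0], [284.0, 70.0]]
0 0.2 [[285.0, 275.0], [284.0, 198.0], [285.0, 132.0]]
0 0.25 [[284.0, 252.0], [284.0, 186.0], [284.0, 129.0]]
[-0.0235, 0.4123, 0.2974, 0.0014, 0.0002, -0.0]
[-0.0233, 0.5117, 0.8503, 0.0513, 0.0002, -0.0001]
```

```bash
python3 -m crank '[[-0.023,0.41,0.297,0,0,0,1],[-0.023,0.41,0.297,0,0,0,1],[-0.023,0.41,0.297,0,0,0,1],[-0.023,0.41,0.297,0,0,0,1],[-0.023,0.41,0.297,0,0,0,1],[-0.023,0.41,0.297,0,0,0,1],[-0.023,0.41,0.297,0,0,0,1],[-0.023,0.41,0.297,0,0,0,1],[-0.023,0.54,0.85,0.051,0,0,1],[-0.023,0.54,0.85,0.051,0,0,1]]' 20; python3 - <<'E'
from station import *; from h import *
a=np.radians(-18.86);ex=np.array([np.cos(a),np.sin(a),0]);o=np.array([.5386,-.3413,0])
plan(get_state(),[(tuple(o+ex*-.07+[0,0,.25]),-108.86)])
E
```

```text
t: 1.7
eef_pos: [0.4889, 0.1294, 0.2492]
ee_rot: [-0.248, 1.571, -2.149]
force: [0.8, -0.4, -0.2]
width: 0.0875
[-0.0007, 0.1295, 0.4293, -0.0007, 0.0002, 0.0001]
```

```bash
python3 -m crank '[[0,0.13,0.43,0,0,0,1],[0,0.13,0.43,0,0,0,1],[0,0.13,0.43,0,0,0,1],[0,0.13,0.43,0,0,0,1],[0,0.13,0.43,0,0,0,1],[0,0.13,0.43,0,0,0,1],[0,0.13,0.43,0,0,0,1],[0,0.13,0.43,0,0,0,1],[0,0.13,0.43,0,0,0,1],[0,0.13,0.43,0,0,0,1]]'; python3 - <<'E'
from station import *; from h import *
a=np.radians(-18.86);ex=np.array([np.cos(a),np.sin(a),0]);o=np.array([.5386,-.3413,0])
S=get_state();f=grab_frame("wrist");cv2.imwrite("pics/w1.png",f["pixels"][:,:,::-1]);np.savez("w1.npz",**f)
print(S["q"],S["eef_pos"],S["qd"].max())
c=cam(f);print(np.round(c["E"]@np.linalg.inv(np.load("Er.npy")@np.linalg.inv(np.vstack([np.c_[Rtool(S),S["eef_pos"]],[0,0,0,1]]))),3))
for h,z in((-.06,.108),(0,.074),(.06,.108)):print(proj(c,o+ex*h+[0,0,z]))
E
```

```text
t: 2.95
eef_pos: [0.4732, -0.3165, 0.2495]
ee_rot: [2.314, 1.571, 0.415]
force: [-0.2, 0.6, -0.8]
width: 0.0873
[-2.46080682e-01  1.70992945e-01 -1.90785497e-01 -1.79662207e-04
 -1.20880179e+00  1.48900535e+00] [ 0.47317297 -0.31653946  0.24946752] 0.012602628025235896
[[ 1. -0. -0. -0.]
 [ 0.  1. -0.  0.]
 [ 0.  0.  1. -0.]
 [ 0.  0.  0.  1.]]
[[286.86589991 183.4694886 ]]
[[286.74466135 117.74662826]]
[[287.3686021   45.14097254]]
```

View pics/w1.png

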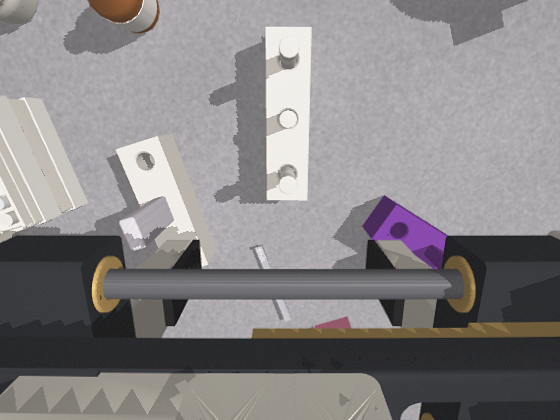

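The rack with tubes runs from (288,180) to (288,47). The tall caps are at its ends, at about (288,183) and (289,47), and the short one is in the middle at (287,118). The carrier is at left.

```bash
python3 - <<'E'
from h import *
f=np.load("w1.npz"); f={k:f[k] for k in f}
crop(f,"w1c",240,20,100,190,4)
E
```

```text
(no output)
```

View pics/w1c.png

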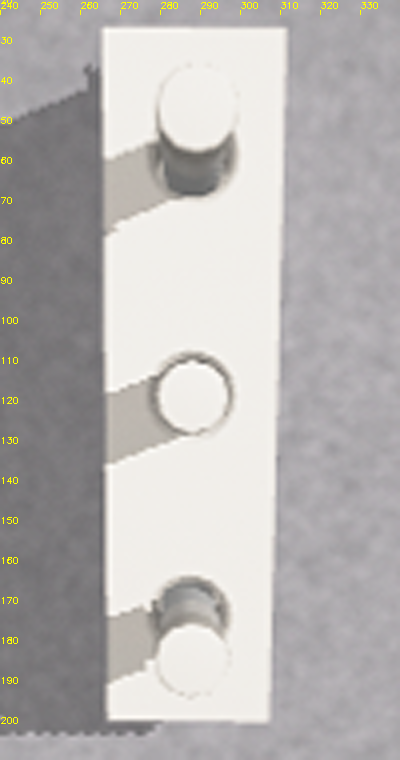

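```bash
python3 - <<'E'
from station import *; from h import *
f=np.load("w1.npz"); w=cam({k:f[k] for k in f}); s=cam(grab_frame("scene"))
for a,b in(((288.2,184.9),(176.4,201.2)),((289,44.9),(150.8,233.6))):
    print(onz(w,a,.108),tri([(w,a),(s,b)]))
a=np.radians(-18.86);ex=np.array([np.cos(a),np.sin(a),0]);o=np.array([.5386,-.3413,0])
print(o-.06*ex,o+.06*ex)
# refine rack, carrier corners in wrist
print([onz(w,p,.048) for p in((265.4,26.7),(311.2,26.7),(307,199.7),(266,199.7))])
g=np.load("w1.npz");crop({k:g[k] for k in g},"w1d",100,120,120,130,5)
E
```

```text
[ 0.4801052  -0.32265993  0.108     ] (array([ 0.48013937, -0.32264158,  0.10820573]), [[-0.0, 0.0], [-0.0, 0.0]])
[ 0.59510934 -0.36207005  0.108     ] (array([ 0.59482843, -0.3619841 ,  0.10959665]), [[0.0, -0.0], [0.0, -0.0]])
[ 0.48182132 -0.32190459  0.        ] [ 0.59537868 -0.36069541  0.        ]
[array([ 0.62963314, -0.34959342,  0.048     ]), array([ 0.61472935, -0.39330658,  0.048     ]), array([ 0.44450681, -0.3344073 ,  0.048     ]), array([ 0.45972735, -0.28971597,  0.048     ])]
```

View pics/w1d.png

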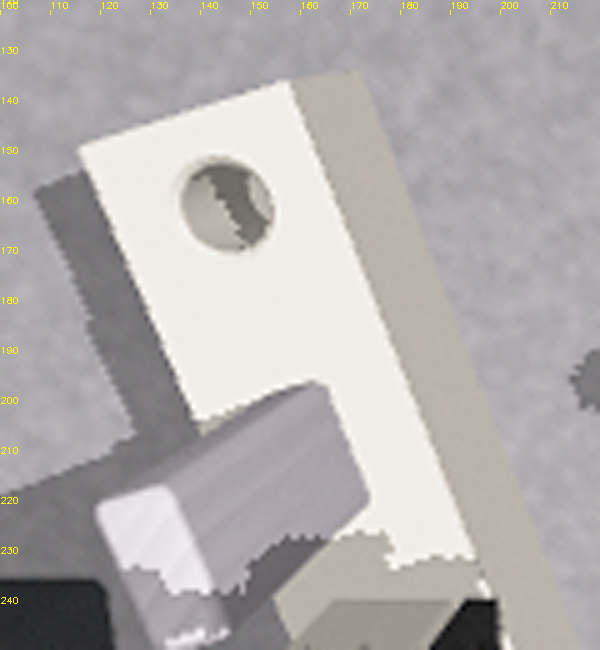

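```bash
python3 - <<'E'
from station import *; from h import *
f=np.load("w1.npz"); w=cam({k:f[k] for k in f})
print(onz(w,(145,160.2),.048), "corners",onz(w,(115.4,149.6),.048),onz(w,(157.6,135.6),.048))
plan(get_state(),[((.4801,-.3226,.15),-108.86),((.4801,-.3226,.080),-108.86)])
E
```

```text
[ 0.54635049 -0.17689114  0.048     ] corners [ 0.56780849 -0.15062186  0.048     ] [ 0.56637889 -0.20157634  0.048     ]
[0.0997, 0.0083, 0.0039, 0.0021, -0.0002, -0.0007]
[0.1697, 0.0083, 0.0039, 0.0021, -0.0002, -0.0007]
```

```bash
python3 -m crank '[[0.05,0.0083,0.0039,0.002,0,0,1],[0.1,0.0083,0.0039,0.002,0,0,1],[0.14,0.0083,0.0039,0.002,0,0,1],[0.17,0.0083,0.0039,0.002,0,0,1],[0.17,0.0083,0.0039,0.002,0,0,1],[0.17,0.0083,0.0039,0.002,0,0,1]]'; python3 - <<'E'
from station import *; from h import *
S=get_state();print(S["eef_pos"])
plan(S,[((.4801,-.3226,.080),-108.86)])
for n,b in(("wrist",None),("scene",(130,170,100,110,6))):
    f=grab_frame(n)
    if b: crop(f,"s3",*b)
    else: cv2.imwrite("pics/w2.png",f["pixels"][:,:,::-1])
E
```

```text
t: 3.8
eef_pos: [0.4808, -0.3236, 0.0808]
ee_rot: [1.405, 1.569, -0.495]
force: [-0.3, -0.2, 0.1]
width: 0.0875
[ 0.48079671 -0.32363801  0.08079414]
[0.0008, -0.001, -0.0008, -0.0002, 0.0003, -0.0018]
```

View pics/s3.png

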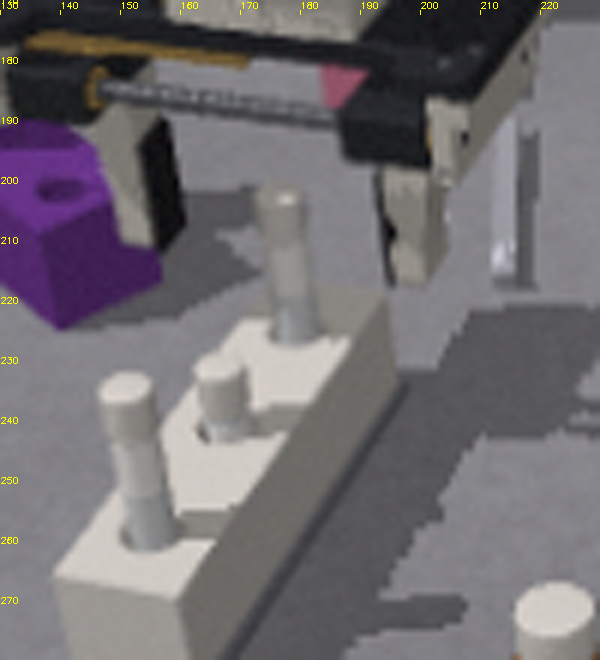

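Fingers straddle the near tall cap at (176,205). I'm closing on it.

```bash
python3 -m crank '[[0.0008,-0.001,-0.0008,0,0,0,0],[0.0008,-0.001,-0.0008,0,0,0,0],[0.0008,-0.001,-0.0008,0,0,0,0],[0.0008,-0.001,-0.0008,0,0,0,0],[0.0008,-0.001,-0.0008,0,0,0,0],[0.0008,-0.001,-0.0008,0,0,0,0],[0.0008,-0.001,-0.0008,0,0,0,0],[0.0008,-0.001,-0.0008,0,0,0,0]]' 15
```

```text
t: 4.9
eef_pos: [0.479, -0.3228, 0.0785]
ee_rot: [-1.105, 1.571, -3.007]
force: [0.6, 0.6, -0.7]
width: 0.0171
```

```bash
python3 -m crank '[[-0.03,0,0,0,0,0,0],[-0.065,0,0,0,0,0,0],[-0.067,0,0,0,0,0,0],[-0.067,0,0,0,0,0,0]]'; python3 - <<'E'
from station import *; from h import *
S=get_state();print(S["eef_pos"])
plan(S,[((.4307,-.172,.147),-92.13)])
f=grab_frame("scene");crop(f,"s4",130,130,130,130,5)
f=grab_frame("wrist");cv2.imwrite("pics/w4.png",f["pixels"][:,:,::-1])
E
```

```text
t: 5.4
eef_pos: [0.4787, -0.3226, 0.1453]
ee_rot: [3.031, 1.57, 1.129]
force: [-0.3, -0.0, -0.2]
width: 0.0174
[ 0.47873156 -0.322572    0.14531929]
[-0.0016, -0.0944, -0.1268, -0.2939, -0.0003, -0.0001]
```

View pics/s4.png

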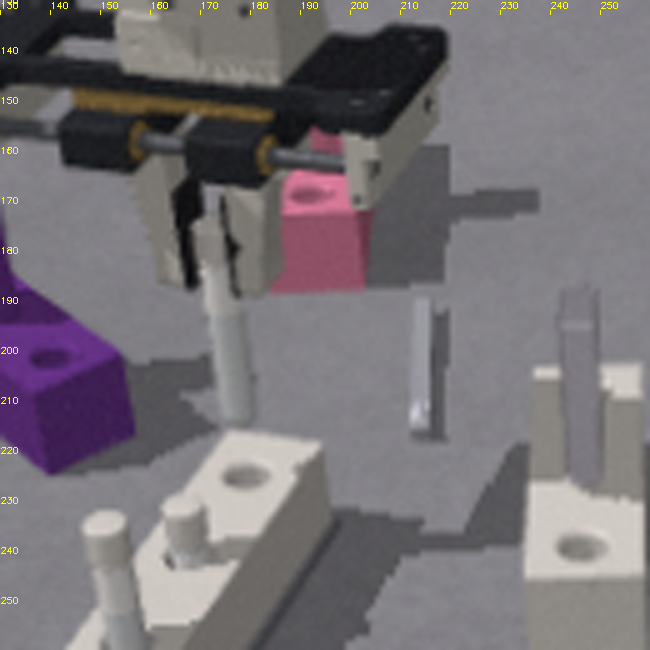

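```bash
python3 -m crank '[[-0.002,-0.03,-0.04,-0.1,0,0,0],[-0.002,-0.06,-0.08,-0.2,0,0,0],[-0.002,-0.094,-0.127,-0.294,0,0,0],[-0.002,-0.094,-0.127,-0.294,0,0,0],[-0.002,-0.094,-0.127,-0.294,0,0,0]]'; python3 - <<'E'
from station import *; from h import *
S=get_state();print(S["eef_pos"])
plan(S,[((.4307,-.172,.147),-92.13)])
f=grab_frame("scene");crop(f,"s5",190,120,100,120,6);np.savez("s5.npz",**f)
f=grab_frame("top");crop(f,"t5",260,150,110,110,6);np.savez("t5.npz",**f)
f=grab_frame("wrist");cv2.imwrite("pics/w5.png",f["pixels"][:,:,::-1]);np.savez("w5.npz",**f)
E
```

```text
t: 6.12
eef_pos: [0.4314, -0.1719, 0.1472]
ee_rot: [-1.187, 1.57, -2.794]
force: [0.8, -0.2, -1.0]
width: 0.0175
[ 0.43140266 -0.17192485  0.14724518]
[0.0002, -0.0007, 0.0001, 0.0012, 0.0002, 0.0004]
```

View pics/s5.png

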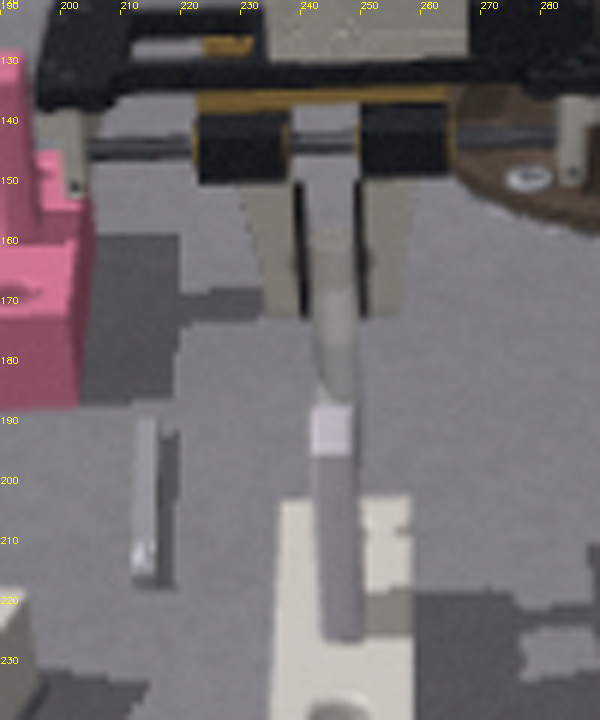

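View pics/w5.png

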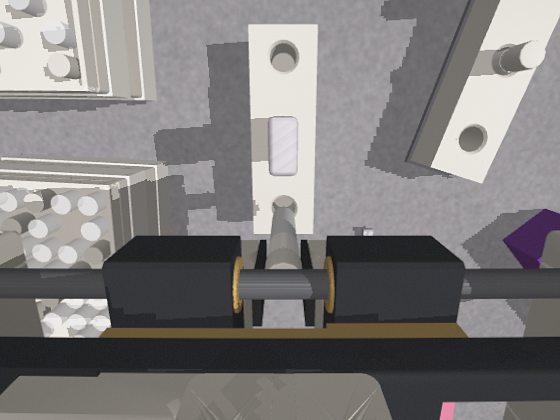

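View pics/t5.png

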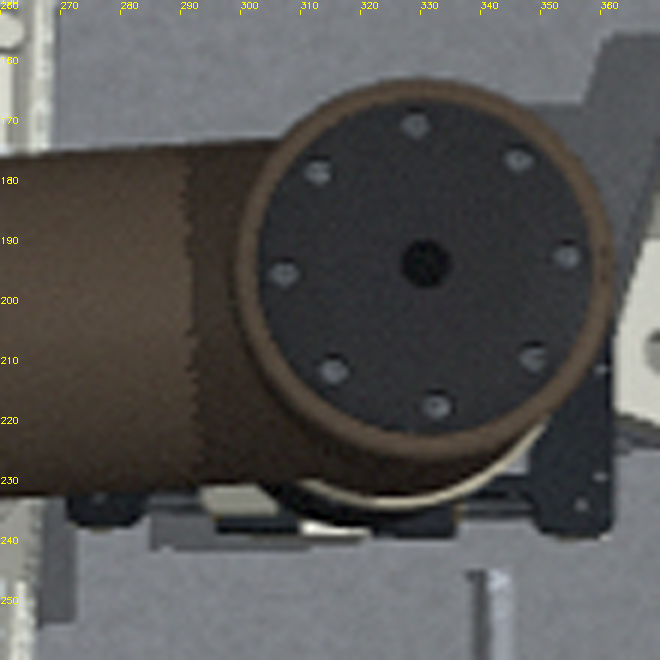

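```bash
python3 - <<'E'
from h import *
f=np.load("w5.npz"); f={k:f[k] for k in f};w=cam(f)
crop(f,"w5c",240,180,90,100,6)
crop(f,"w5d",240,15,90,100,6)
# predicted: near hole mouth circle, tube foot silhouettes
print("hole",proj(w,(.4307,-.172,.048)),"edges",proj(w,[(.4307,-.172-.01,.048),(.4307,-.162,.048),(.4407,-.172,.048)]))
print("foot",proj(w,(.4314,-.1719,.075)))
E
```

```text
hole [[283.74619763 206.68053058]] edges [[295.8004096  206.23558473]
 [271.70181047 207.12505224]
 [283.28308129 194.96399688]]
foot [[283.61491024 215.54845429]]
```

View pics/w5c.png

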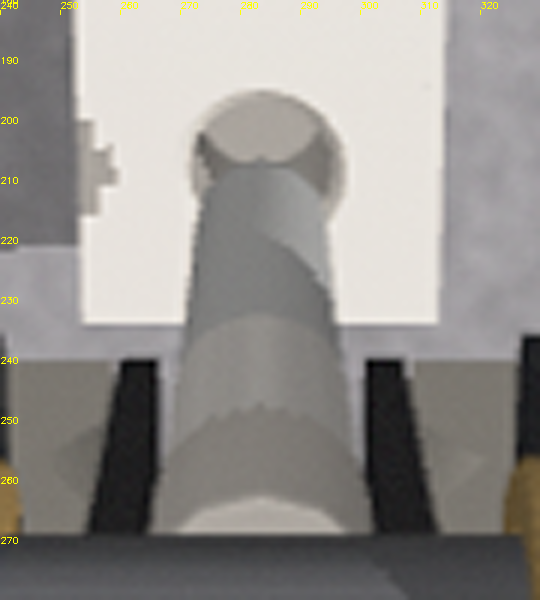

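View pics/w5d.png

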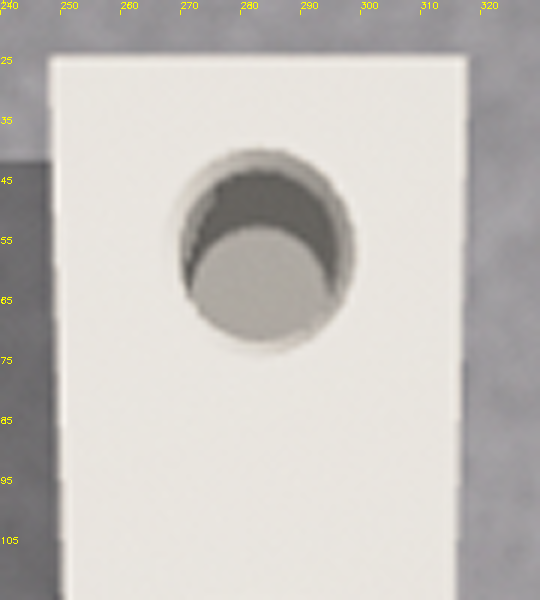

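```bash
python3 - <<'E'
from h import *
f=np.load("w5.npz"); w=cam({k:f[k] for k in f})
print("farhole",onz(w,(283.0,56.2),.048))
print("nearhole",onz(w,(284,206.9),.048))
print("corners",[np.round(onz(w,p,.048),4).tolist() for p in((248,24),(317.3,24),(312.7,233.6),(253.2,233.6))])
u=np.random.default_rng(0).normal(size=(4000,3));u/=np.linalg.norm(u,axis=1)[:,None]
for x in(.4285,.4295,.4305,.4315,.4325):
  for fz in (.0745,.0765): print(x,fz,proj(w,np.array([x,-.1724,fz+.008])+.008*u).min(0))
# cap top front/back edges at z=foot+.1
th=np.linspace(0,6.28,100)
for x in(.4295,.4315): 
  p=proj(w,np.c_[x+.009*np.cos(th),-.1724+.009*np.sin(th),np.full(100,.1765)]);print(x,"cap top",p.min(0),p.max(0))
E
```

```text
farhole [ 0.54581411 -0.17583166  0.048     ]
nearhole [ 0.43050298 -0.17220317  0.048     ]
corners [[0.5683, -0.1515, 0.048], [0.5664, -0.2014, 0.048], [0.406, -0.1957, 0.048], [0.408, -0.1452, 0.048]]
0.4285 0.0745 [273.47421158 211.39864388]
0.4285 0.0765 [273.39228339 212.18599367]
0.4295 0.0745 [273.41020995 210.08275703]
0.4295 0.0765 [273.32765475 210.86013903]
0.4305 0.0745 [273.34606747 208.76293002]
0.4305 0.0765 [273.26288269 209.53118856]
0.4315 0.0745 [273.2817838  207.43950812]
0.4315 0.0765 [273.19796685 208.19767722]
0.4325 0.0745 [273.21735858 206.11307078]
0.4325 0.0765 [273.13290686 206.86110095]
0.4295 cap top [264.92534068 268.62893972] [305.16171511 304.61829   ]
0.4315 cap top [264.68312408 264.47560146] [305.07267328 300.74331578]
```

```bash
python3 -m crank '[[0.01,-0.0018,0,0,0,0,0],[0.025,-0.0018,0,0,0,0,0],[0.035,-0.0018,0,0,0,0,0],[0.045,-0.0018,0,0,0,0,0],[0.045,-0.0018,0,0,0,0,0]]'; python3 - <<'E'
from station import *; from h import *
f=grab_frame("wrist");crop(f,"w6",220,150,130,140,5)
f=grab_frame("scene");crop(f,"s6",200,150,90,120,6)
E
```

```text
t: 6.9
eef_pos: [0.4289, -0.1722, 0.1016]
ee_rot: [-1.534, 1.569, 3.141]
force: [-0.1, -0.3, 0.5]
width: 0.0175
```

View pics/w6.png

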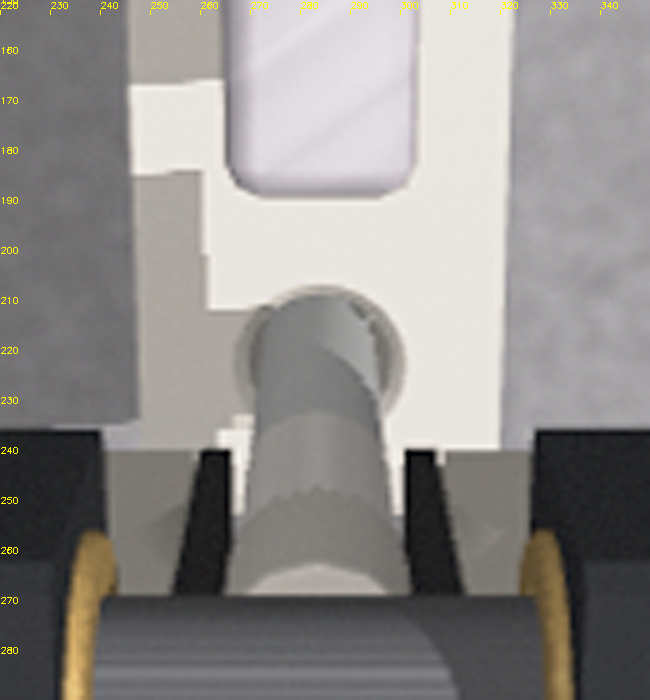

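View pics/s6.png

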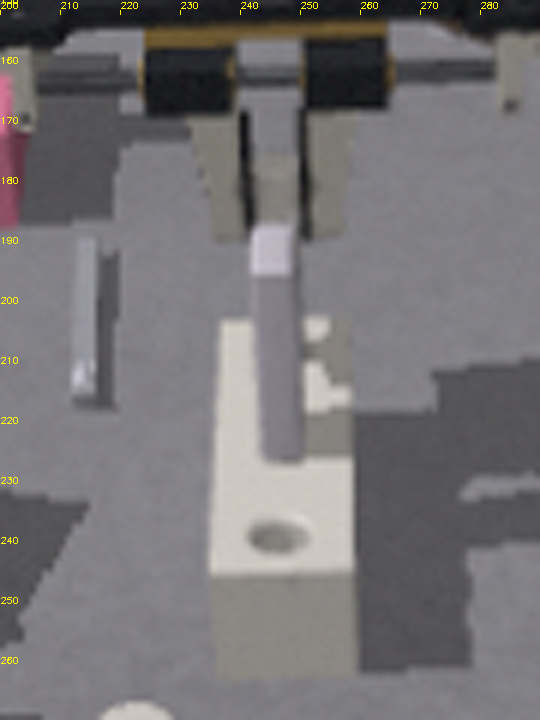

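The foot is in the hole at (284,215) with no contact force. I'm lowering on.

```bash
python3 -m crank '[[0.01,0,0,0,0,0,0],[0.018,0,0,0,0,0,0],[0.022,0,0,0,0,0,0],[0.023,0,0,0,0,0,0],[0.023,0,0,0,0,0,0]]'; python3 -m crank '[[0,0,0,0,0,0,0.3],[0,0,0,0,0,0,0.5],[0,0,0,0,0,0,0.6],[0,0,0,0,0,0,0.6]]'; python3 - <<'E'
from station import *; from h import *
f=grab_frame("wrist");crop(f,"w7",220,150,130,140,5)
f=grab_frame("scene");crop(f,"s7",200,150,90,120,6)
E
```

```text
t: 7.62
eef_pos: [0.4296, -0.172, 0.0795]
ee_rot: [0.558, 1.571, -1.05]
force: [-0.2, 1.0, -0.1]
width: 0.0172
t: 8.12
eef_pos: [0.4295, -0.172, 0.0796]
ee_rot: [1.606, 1.571, -0.002]
force: [-0.1, -0.1, -0.3]
width: 0.0499
```

View pics/w7.png

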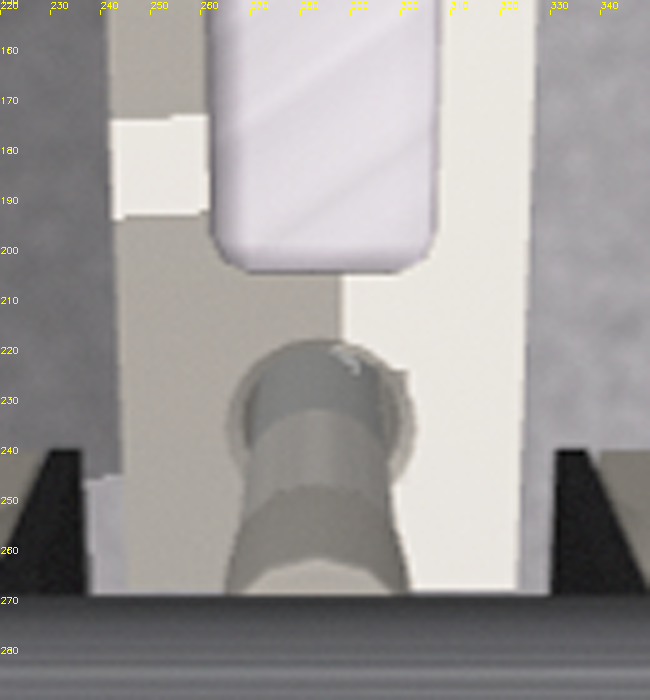

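View pics/s7.png

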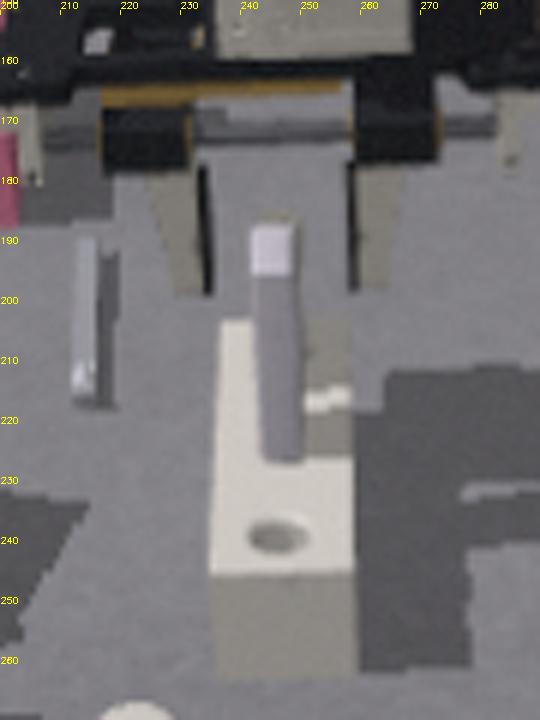

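```bash
python3 - <<'E'
from station import *; from h import *
S=get_state();p=S["eef_pos"]
plan(S,[((.595,-.362,.165),-108.86),((.595,-.362,.079),-108.86)])
E
```

```text
[-0.0855, 0.1724, 0.1837, 0.2923, -0.0, -0.0]
[0.0005, 0.1724, 0.1837, 0.2923, -0.0, -0.0]
```

```bash
python3 -m crank '[[-0.05,0,0,0,0,0,0.6],[-0.085,0,0,0,0,0,0.6],[-0.085,0.04,0.045,0.1,0,0,0.6],[-0.085,0.08,0.09,0.2,0,0,0.7],[-0.085,0.12,0.135,0.292,0,0,0.8],[-0.085,0.172,0.184,0.292,0,0,0.8],[-0.085,0.172,0.184,0.292,0,0,0.8],[-0.085,0.172,0.184,0.292,0,0,0.8]]'; python3 - <<'E'
from station import *; from h import *
S=get_state()
plan(S,[((.595,-.362,.079),-108.86)])
f=grab_frame("wrist");cv2.imwrite("pics/w8.png",f["pixels"][:,:,::-1]); np.savez("w8.npz",**f)
f=grab_frame("top");crop(f,"t8",270,130,130,130,5)
f=grab_frame("scene");crop(f,"s8",120,150,150,130,5);np.savez("s8.npz",**f)
E
```

```text
t: 9.22
eef_pos: [0.5942, -0.3624, 0.1632]
ee_rot: [-1.634, 1.569, 2.749]
force: [-0.6, 0.1, 0.4]
width: 0.0702
[0.0842, 0.0008, -0.0007, -0.0006, -0.0001, 0.002]
```

View pics/w8.png

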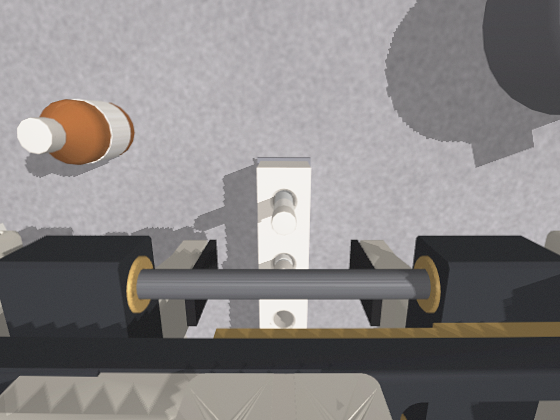

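View pics/s8.png

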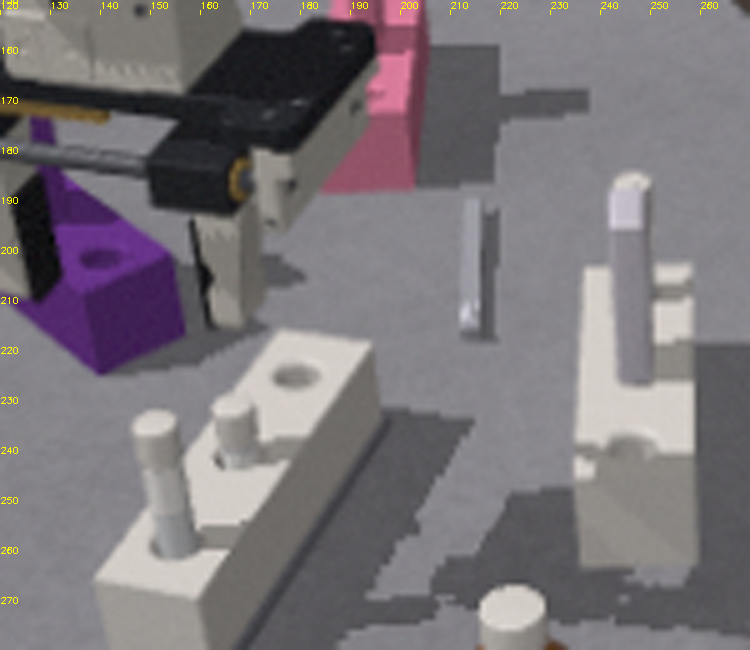

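View pics/t8.png

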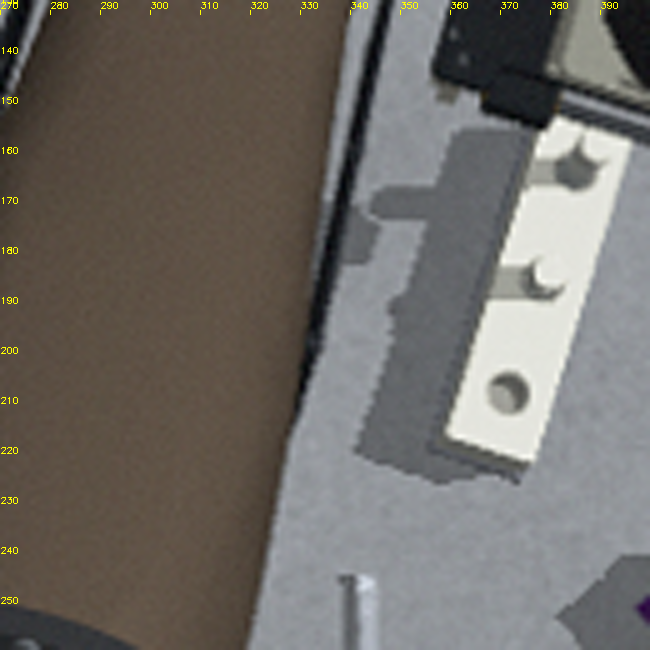

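Far tall tube's cap is at (284,219), between the fingers. The first tube stands in the carrier behind the handle. I'm descending and gripping.

```bash
python3 -m crank '[[0.03,0,0,0,0,0,0.8],[0.06,0,-0.0005,0,0,0,0.8],[0.078,0,-0.0005,0,0,0,0.8],[0.0845,0,-0.0005,0,0,0,0.8],[0.0845,0,-0.0005,0,0,0,0.8]]';python3 -m crank '[[0,0,0,0,0,0,0],[0,0,0,0,0,0,0],[0,0,0,0,0,0,0],[0,0,0,0,0,0,0],[0,0,0,0,0,0,0],[0,0,0,0,0,0,0],[0,0,0,0,0,0,0]]' 15; python3 -m crank '[[-0.03,0,0,0,0,0,0],[-0.065,0,0,0,0,0,0],[-0.068,0,0,0,0,0,0],[-0.068,0,0,0,0,0,0]]'; python3 - <<'E'
from station import *; from h import *
S=get_state()
plan(S,[((.5457,-.1763,.147),-92.13)])
f=grab_frame("scene");crop(f,"s9",100,130,160,130,5)
E
```

```text
t: 10.0
eef_pos: [0.595, -0.3617, 0.0806]
ee_rot: [1.197, 1.57, -0.702]
force: [-0.4, -0.2, 0.8]
width: 0.0703
t: 10.88
eef_pos: [0.5948, -0.3618, 0.08]
ee_rot: [-1.568, 1.571, 2.815]
force: [0.3, -0.9, -0.3]
width: 0.0174
t: 11.38
eef_pos: [0.5947, -0.3616, 0.148]
ee_rot: [2.545, 1.57, 0.646]
force: [-0.2, -0.8, -0.8]
width: 0.0176
[0.001, -0.1062, -0.1596, -0.2919, -0.0003, -0.0003]
```

View pics/s9.png

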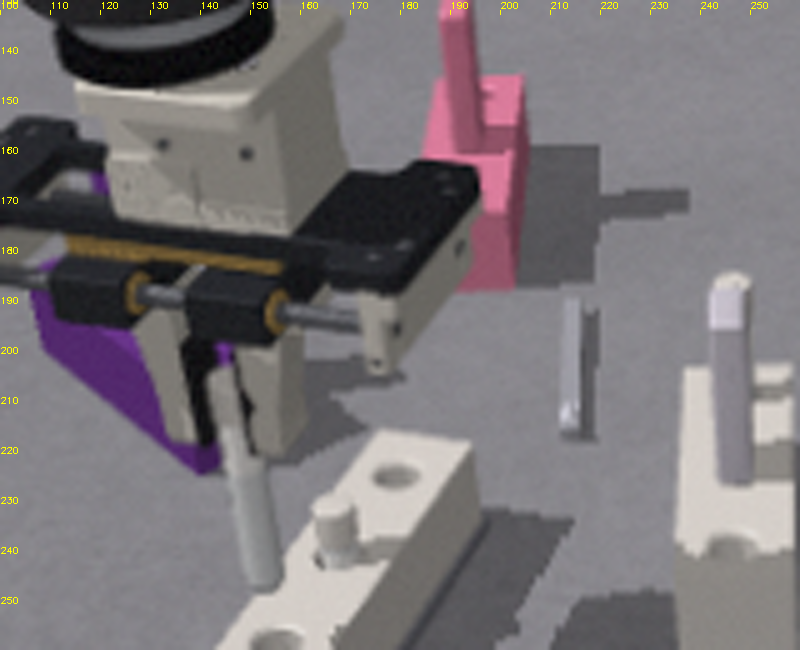

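```bash
python3 -m crank '[[0,-0.035,-0.05,-0.1,0,0,0],[0,-0.07,-0.1,-0.2,0,0,0],[0,-0.106,-0.16,-0.292,0,0,0],[0,-0.106,-0.16,-0.292,0,0,0],[0,-0.106,-0.16,-0.292,0,0,0],[0,-0.106,-0.16,-0.292,0,0,0]]'; python3 - <<'E'
from station import *; from h import *
S=get_state();print(S["eef_pos"])
plan(S,[((.5457,-.1763,.147),-92.13)])
f=grab_frame("wrist");crop(f,"w10",235,180,100,110,6);np.savez("w10.npz",**f);w=cam(f)
print("hole",[np.round(proj(w,np.array([.5457,-.1763,.048])+d)[0],1).tolist() for d in([0,0,0],[.01,0,0],[0,.01,0],[0,-.01,0])])
u=np.random.default_rng(0).normal(size=(4000,3));u/=np.linalg.norm(u,axis=1)[:,None]
th=np.linspace(0,6.28,200)
for x in(.5437,.5447,.5457,.5467,.5477):
  q=proj(w,np.c_[x+.009*np.cos(th),-.1763+.009*np.sin(th),np.full(200,.1755)])
  q2=proj(w,np.array([x,-.1763,.0755+.008])+.008*u)
  print(x,"foot row",q2[:,1].min(),"cols",q2[:,0].min(),q2[:,0].max(),"cap row",q[:,1].min())
E
```

```text
t: 12.18
eef_pos: [0.5462, -0.177, 0.1475]
ee_rot: [-1.385, 1.57, -2.993]
force: [0.3, 0.4, -0.0]
width: 0.0175
[ 0.54620337 -0.17697599  0.14746164]
[0.0005, -0.0005, -0.0007, -0.0008, 0.0002, 0.0008]
hole [[283.8, 206.3], [283.3, 194.6], [271.8, 206.7], [295.8, 205.8]]
0.5437 foot row 211.06736942701684 cols 272.9241587747597 294.9707501423154 cap row 268.39157008953345
0.5447 foot row 209.74694230430146 cols 272.8592809129932 294.93108228766545 cap row 266.339502154053
0.5457 foot row 208.4221703155186 cols 272.7942600615097 294.8913169412428 cap row 264.2795305841048
0.5467 foot row 207.09415708273607 cols 272.7290958556479 294.8514538113726 cap row 262.21161817318756
0.5477 foot row 205.76310811086628 cols 272.6637879301456 294.8114926055438 cap row 260.135727553317
```

View pics/w10.png

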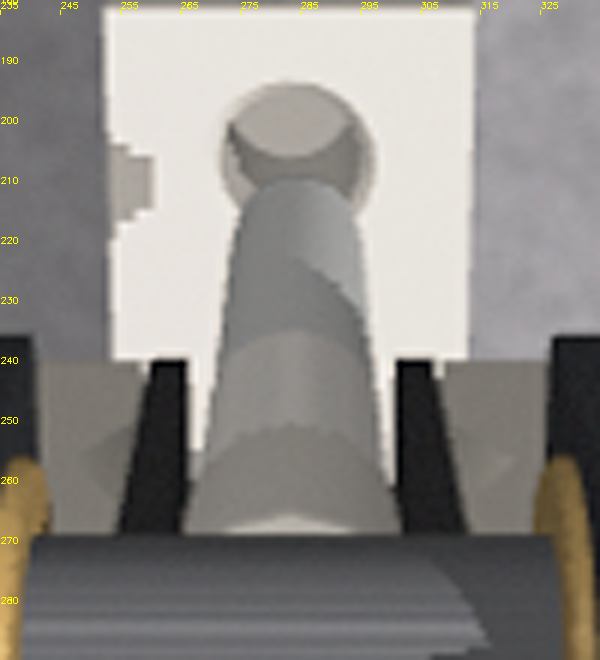

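```bash
python3 -m crank '[[0.01,0.001,-0.0005,0,0,0,0],[0.025,0.001,-0.0005,0,0,0,0],[0.035,0.001,-0.0005,0,0,0,0],[0.045,0.001,-0.0005,0,0,0,0],[0.045,0.001,-0.0005,0,0,0,0]]'; python3 - <<'E'
from station import *; from h import *
f=grab_frame("wrist");crop(f,"w11",220,150,130,140,5)
E
```

```text
t: 12.85
eef_pos: [0.5465, -0.1756, 0.1019]
ee_rot: [-1.561, 1.569, 3.114]
force: [1.1, 0.2, 0.2]
width: 0.0171
```

View pics/w11.png

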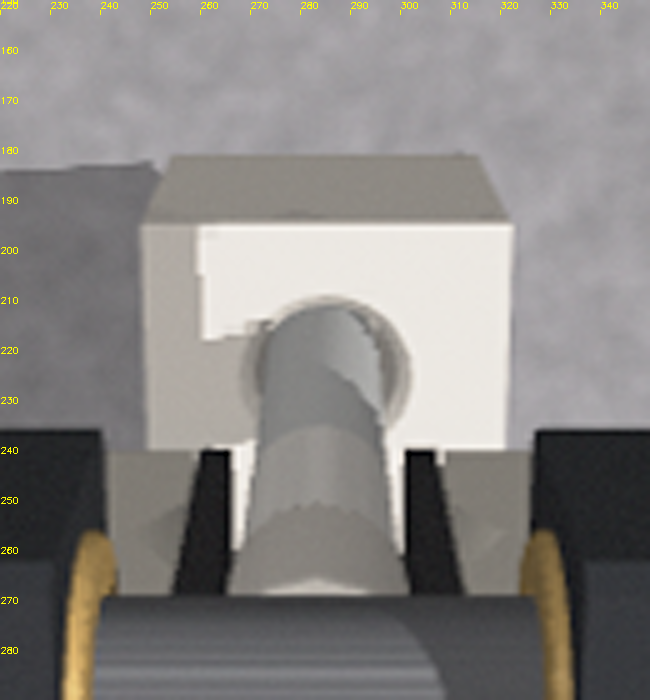

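The foot is entering at (284,213). I'm lowering to the floor and releasing.

```bash
python3 -m crank '[[0.01,0,0,0,0,0,0],[0.018,0,0,0,0,0,0],[0.021,0,0,0,0,0,0],[0.022,0,0,0,0,0,0],[0.022,0,0,0,0,0,0]]'; python3 -m crank '[[0,0,0,0,0,0,0.3],[0,0,0,0,0,0,0.5],[0,0,0,0,0,0,0.6],[0,0,0,0,0,0,0.6]]';python3 -m crank '[[-0.04,0,0,0,0,0,0.6],[-0.09,0,0,0,0,0,0.6],[-0.13,-0.03,0,0,0,0,0.6],[-0.15,-0.08,0,0,0,0,0.6],[-0.15,-0.13,0,0,0,0,0.6],[-0.15,-0.15,0,0,0,0,0.6],[-0.15,-0.15,0,0,0,0,0.6]]'; python3 - <<'E'
from station import *; from h import *
f=grab_frame("wrist");cv2.imwrite("pics/w12.png",f["pixels"][:,:,::-1]);np.savez("w12.npz",**f)
f=grab_frame("scene");crop(f,"s12",130,150,150,130,5);np.savez("s12.npz",**f)
E
```

```text
t: 13.52
eef_pos: [0.5473, -0.1757, 0.0811]
ee_rot: [1.328, 1.571, -0.279]
force: [0.1, 0.6, 0.4]
width: 0.0173
t: 14.02
eef_pos: [0.5472, -0.1756, 0.0811]
ee_rot: [1.29, 1.571, -0.317]
force: [0.2, 0.6, -0.6]
width: 0.0498
t: 14.9
eef_pos: [0.3966, -0.1701, 0.2316]
ee_rot: [1.659, 1.569, 0.052]
force: [0.5, -0.6, -0.3]
width: 0.0523
```

View pics/w12.png

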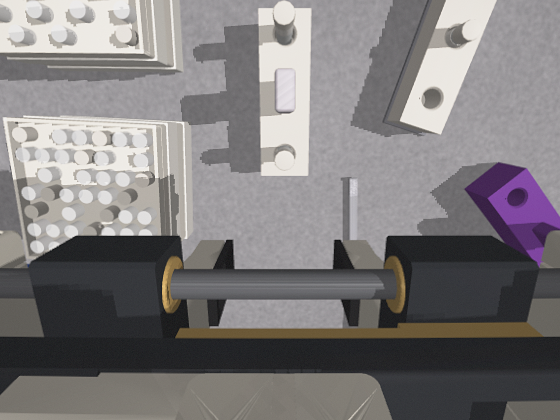

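View pics/s12.png

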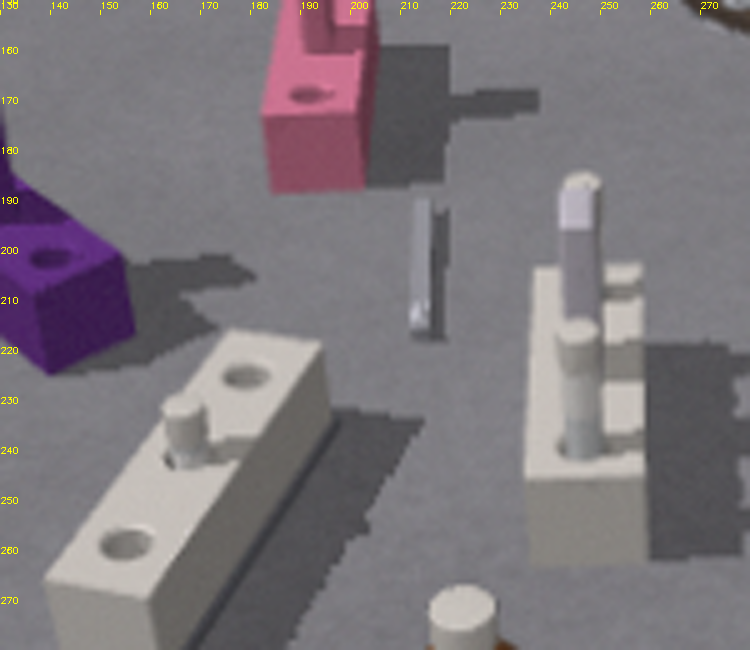

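Both tubes stand in the carrier, with caps at (284,12) and (285,157) in the wrist view. The short tube is still in the rack. Next I measure cap and handle heights.

```bash
python3 - <<'E'
from h import *
f=np.load("w12.npz"); f={k:f[k] for k in f}
crop(f,"w12c",245,0,80,190,4)
f=np.load("s12.npz"); f={k:f[k] for k in f}
crop(f,"s12c",225,165,50,105,7)
E
```

```text
(no output)
```

View pics/w12c.png

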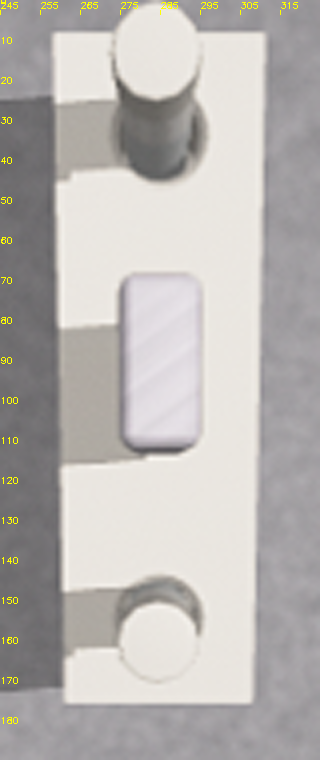

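View pics/s12c.png

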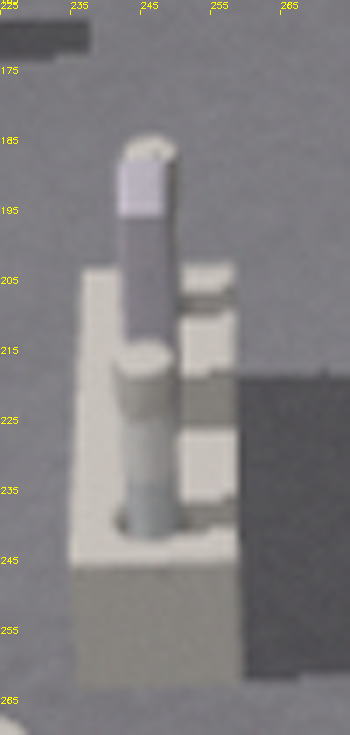

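```bash
python3 - <<'E'
from h import *
w=np.load("w12.npz"); w=cam({k:w[k] for k in w});s=np.load("s12.npz");s=cam({k:s[k] for k in s})
for n,a,b in(("far",(283.9,12.9),(245.2,215.7)),("near",(284.1,160.1),(246,186.5)),("handle",(284.9,89.6),(244.7,191.3))): print(n,tri([(w,a),(s,b)]))
print("handle z.131",onz(w,(284.9,89.6),.131))
def L(x,y): return (245+x/4-.4,y/4-.4)
P=[onz(w,L(*p),.048) for p in((53,31),(266,31),(253,703),(66,703))];print(np.round(P,4).tolist())
c=np.mean(P,0);print(c,[np.degrees(np.arctan2(*(a-b)[[1,0]])) for a,b in((P[0],P[3]),(P[1],P[2]))], np.degrees(np.arctan2(*(P[0]-P[1])[[1,0]]))-90)
E
```

```text
far (array([ 0.54701373, -0.1760425 ,  0.10729615]), [[1.2, -0.1], [0.5, -0.0]])
near (array([ 0.43129399, -0.17179526,  0.10648822]), [[0.9, -0.0], [0.3, -0.0]])
handle (array([ 0.4881161 , -0.17466519,  0.12909152]), [[1.3, -0.1], [0.5, -0.0]])
handle z.131 [ 0.48796583 -0.1736719   0.131     ]
[[0.5692, -0.1513, 0.048], [0.5674, -0.2017, 0.048], [0.4065, -0.1957, 0.048], [0.4083, -0.1456, 0.048]]
[ 0.48785787 -0.17358774  0.048     ] [np.float64(-2.027655552174115), np.float64(-2.1242349152506423)] -2.1493939235660093
```

Caps are at z≈107 mm (seated is 108) and the handle is at (0.488,-0.174). Grasping it next.

```bash
python3 - <<'E'
from station import *; from h import *
plan(get_state(),[((.488,-.174,.17),-92.1),((.488,-.174,.081),-92.1)])
E
```

```text
[0.0613, 0.0899, 0.0005, 0.0, 0.0002, -0.0008]
[0.1503, 0.0898, 0.0005, 0.0, 0.0002, -0.0008]
```

```bash
python3 -m crank '[[0,0.045,0.0005,0,0,0,0.6],[0.03,0.09,0.0005,0,0,0,0.6],[0.061,0.09,0.0005,0,0,0,0.6],[0.061,0.09,0.0005,0,0,0,0.6],[0.061,0.09,0.0005,0,0,0,0.6]]'; python3 - <<'E'
from station import *; from h import *
S=get_state();plan(S,[((.488,-.174,.081),-92.1)])
f=grab_frame("wrist");cv2.imwrite("pics/w13.png",f["pixels"][:,:,::-1]);np.savez("w13.npz",**f)
w=cam(f);print("handle top corners",proj(w,[(.488+a*.016,-.174+b*.008,.131) for a in(1,-1) for b in(1,-1)]).round(1).tolist())
E
```

```text
t: 15.62
eef_pos: [0.488, -0.1742, 0.1706]
ee_rot: [0.123, 1.57, -1.484]
force: [-0.0, -0.1, 0.0]
width: 0.0526
[0.0896, 0.0, -0.0002, 0.0002, 0.0006, -0.0001]
handle top corners [[271.2, 207.1], [296.3, 206.2], [273.5, 253.3], [297.5, 252.5]]
```

View pics/w13.png

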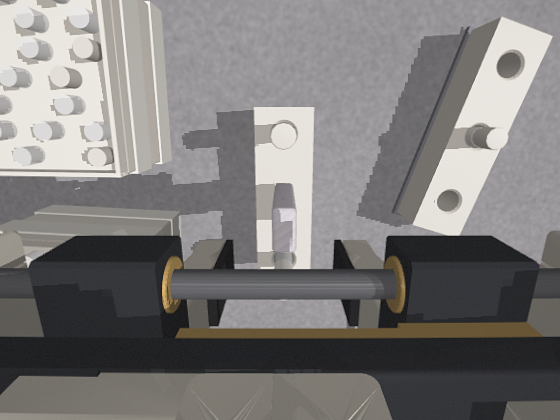

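```bash
python3 -m crank '[[0.03,0,0,0,0,0,0.6],[0.06,0,0,0,0,0,0.6],[0.08,0,0,0,0,0,0.6],[0.0895,0,0,0,0,0,0.6],[0.0895,0,0,0,0,0,0.6]]'; python3 -m crank '[[0,0,0,0,0,0,0],[0,0,0,0,0,0,0],[0,0,0,0,0,0,0],[0,0,0,0,0,0,0],[0,0,0,0,0,0,0],[0,0,0,0,0,0,0],[0,0,0,0,0,0,0]]' 50
```

```text
t: 16.3
eef_pos: [0.4876, -0.174, 0.0812]
ee_rot: [1.422, 1.57, -0.186]
force: [0.3, 0.3, 0.7]
width: 0.0523
t: 17.18
eef_pos: [0.4872, -0.174, 0.0806]
ee_rot: [-0.554, 1.571, -2.161]
force: [-1.0, 0.6, 1.3]
width: 0.0158
```

```bash
python3 - <<'E'
from station import *; from h import *
f=grab_frame("wrist");cv2.imwrite("pics/w14.png",f["pixels"][:,:,::-1])
E
```

```text
(no output)
```

View pics/w14.png

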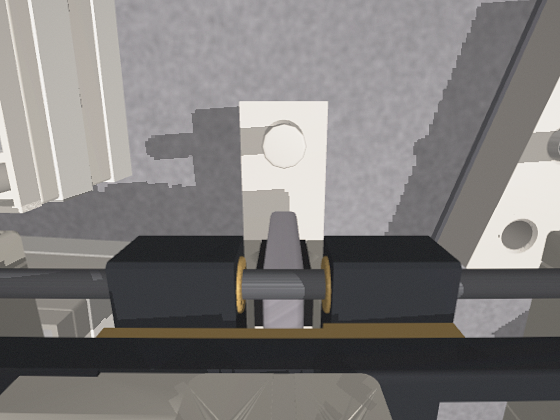

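The handle at (284,270) is gripped, with the jaws 15.8 mm apart, and the far tube is at (284,145). Lifting straight up.

```bash
python3 -m crank '[[-0.01,0,0,0,0,0,0],[-0.03,0,0,0,0,0,0],[-0.06,0,0,0,0,0,0],[-0.09,0,0,0,0,0,0],[-0.12,0,0,0,0,0,0],[-0.145,0,0,0,0,0,0],[-0.16,0,0,0,0,0,0],[-0.16,0,0,0,0,0,0],[-0.16,0,0,0,0,0,0]]'; python3 - <<'E'
from station import *; from h import *
S=get_state();print(S["eef_pos"],S["width"])
plan(S,[((.50,.07,.241),-85),((.5153,.3161,.241),-77.93)])
f=grab_frame("wrist");cv2.imwrite("pics/w15.png",f["pixels"][:,:,::-1])
f=grab_frame("scene");crop(f,"s15",190,80,180,160,4)
E
```

```text
t: 18.35
eef_pos: [0.4865, -0.1738, 0.2394]
ee_rot: [-1.787, 1.569, 2.889]
force: [-0.2, -0.9, -3.5]
width: 0.016
[ 0.4864788  -0.17377155  0.23936115] 0.01604800196454652
[-0.0015, 0.0045, -0.2441, -0.1243, -0.0005, 0.0018]
[-0.0015, 0.0107, -0.4906, -0.2477, -0.0006, 0.0018]
```

View pics/w15.png

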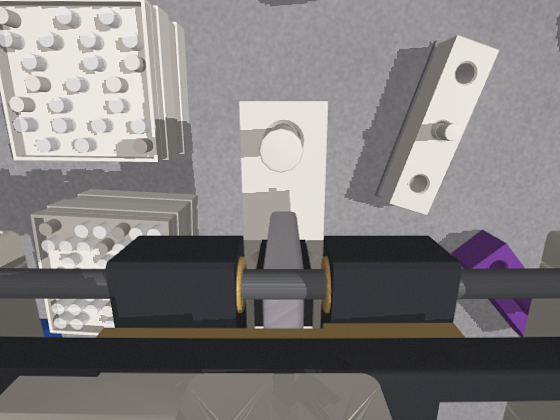

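View pics/s15.png

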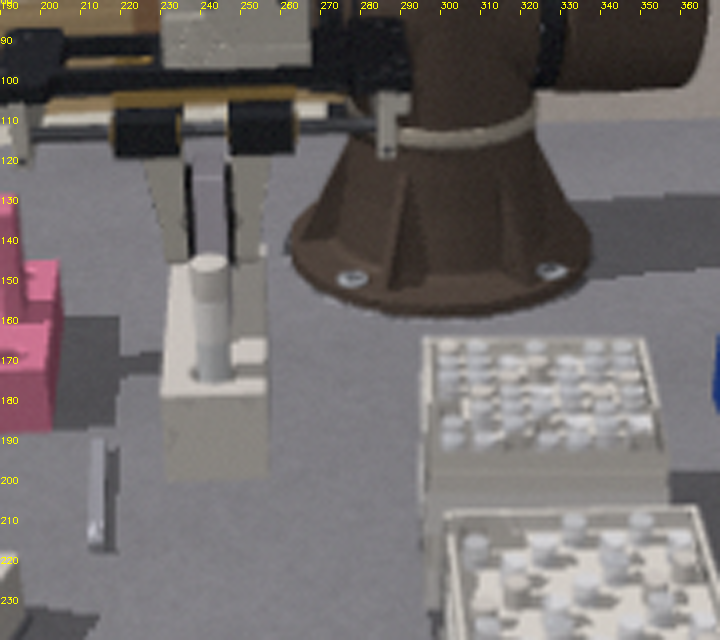

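```bash
python3 -m crank '[[-0.001,0,-0.015,0,0,0,0],[-0.001,0.001,-0.045,-0.02,0,0,0],[-0.001,0.002,-0.09,-0.045,0,0,0],[-0.001,0.003,-0.14,-0.07,0,0,0],[-0.001,0.004,-0.19,-0.095,0,0,0],[-0.001,0.005,-0.24,-0.12,0,0,0],[-0.001,0.006,-0.29,-0.145,0,0,0],[-0.001,0.007,-0.33,-0.165,0,0,0],[-0.001,0.008,-0.36,-0.18,0,0,0],[-0.001,0.009,-0.38,-0.19,0,0,0]]'; python3 - <<'E'
from station import *; from h import *
S=get_state();print(S["eef_pos"],S["width"])
plan(S,[((.5153,.3161,.241),-77.93)])
f=grab_frame("wrist");cv2.imwrite("pics/w16.png",f["pixels"][:,:,::-1]);np.savez("w16.npz",**f)
f=grab_frame("scene");cv2.imwrite("pics/s16.png",f["pixels"][:,:,::-1])
E
```

```text
t: 19.7
eef_pos: [0.5096, 0.2073, 0.241]
ee_rot: [-1.189, 1.57, -2.604]
force: [0.6, -0.5, -3.8]
width: 0.0157
[0.50960555 0.20729174 0.24104083] 0.015707840314531252
[-0.0, 0.0224, -0.1066, -0.0558, 0.0003, 0.0008]
```

View pics/w16.png

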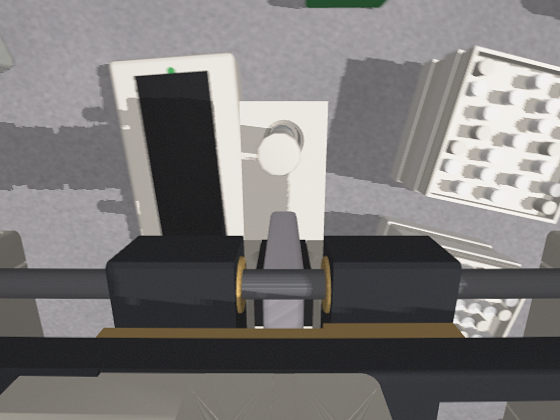

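View pics/s16.png

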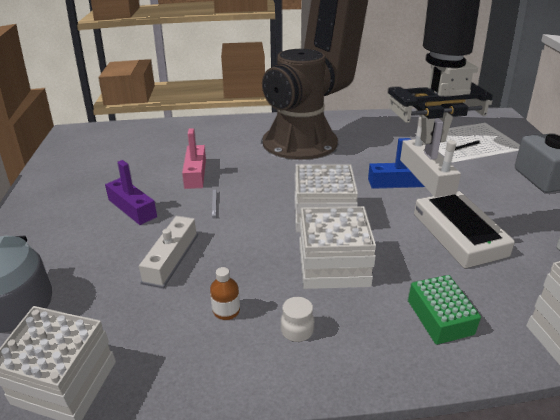

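The carrier is past the stacks, which are undisturbed. The pad in the wrist view has its far corners at (138,77) and (210,72). I'll refine the pad pose from here.

```bash
python3 - <<'E'
from h import *
f=np.load("w16.npz"); f={k:f[k] for k in f};crop(f,"w16c",105,45,140,195,3);w=cam(f)
g=cv2.cvtColor(f["pixels"],cv2.COLOR_RGB2GRAY).astype(float)
def edge(r,lo,hi,sgn):
    d=sgn*np.diff(cv2.GaussianBlur(g,(3,3),0)[r,lo:hi]);i=int(d.argmax());i=min(max(i,1),len(d)-2)
    a,b,c=d[i-1:i+2];return lo+i+.5+.5*(a-c)/(a-2*b+c)
L=[(edge(r,125,185,-1),r) for r in range(85,230,8)]
Rr=[(edge(r,195,236,1),r) for r in range(85,215,8)]
T=[]
for c in range(145,205,6):
    d=-np.diff(cv2.GaussianBlur(g,(3,3),0)[60:95,c]);i=int(d.argmax());a,b,e=d[i-1:i+2];T.append((c,60+i+.5+.5*(a-e)/(a-2*b+e)))
X=lambda P:np.array([onz(w,p,.05)[:2] for p in P])
L,Rr,T=X(L),X(Rr),X(T)
def res(p):
    c,s=np.cos(p[2]),np.sin(p[2]);ex=np.array([c,s]);ey=np.array([-s,c])
    o=p[:2];return np.r_[(L-o)@ey-.038,(Rr-o)@ey+.038,(T-o)@ex-.093]
o=least_squares(res,[.515,.316,.21],loss="soft_l1",f_scale=.001);print(o.x,np.degrees(o.x[2]),np.abs(res(o.x)).max(),"width meas",((L-o.x[:2])@[-np.sin(o.x[2]),np.cos(o.x[2])]).mean(),((Rr-o.x[:2])@[-np.sin(o.x[2]),np.cos(o.x[2])]).mean())
E
```

```text
[0.51421004 0.31848046 0.2157875 ] 12.36371308982632 0.0013615241181594018 width meas 0.03735627833632752 -0.03708795904455768
```

View pics/w16c.png

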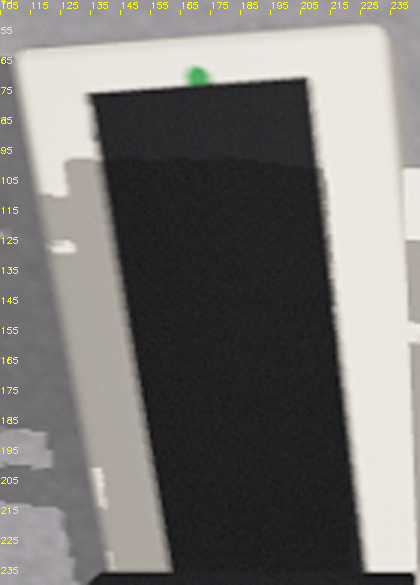

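```bash
python3 - <<'E'
from station import *;from h import *
f=np.load("w16.npz"); f={k:f[k] for k in f};w=cam(f);S=get_state()
R=Rtool(S);p=S["eef_pos"];crop(f,"w16d",230,90,110,160,4)
for uv in((239.6,101),(327.6,101),(242.5,235),(325,235)):
    q=onz(w,uv,p[2]-.0326); print(np.round(R.T@(q-p),4))
plan(S,[((.5146,.3178,.241),-77.75)])
E
```

```text
[ 0.0326  0.0798 -0.0257]
[0.0326 0.0798 0.0241]
[ 0.0326 -0.0008 -0.0268]
[ 0.0326 -0.0008  0.0253]
[-0.0, 0.0216, -0.1084, -0.0586, 0.0002, 0.0005]
```

View pics/w16d.png

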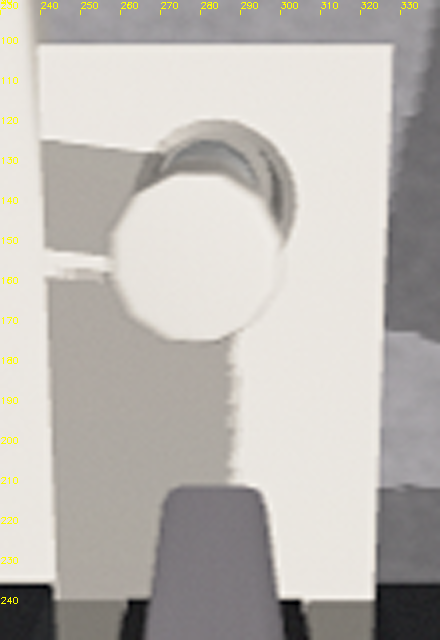

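```bash
python3 -m crank '[[0,0.004,-0.02,-0.01,0,0,0],[0,0.01,-0.05,-0.027,0,0,0],[0,0.016,-0.08,-0.043,0,0,0],[0,0.02,-0.1,-0.054,0,0,0],[0,0.0216,-0.108,-0.0586,0,0,0],[0.02,0.0216,-0.108,-0.0586,0,0,0],[0.04,0.0216,-0.108,-0.0586,0,0,0],[0.06,0.0216,-0.108,-0.0586,0,0,0],[0.07,0.0216,-0.108,-0.0586,0,0,0],[0.07,0.0216,-0.108,-0.0586,0,0,0]]'; python3 - <<'E'
from station import *; from h import *
S=get_state();print(S["eef_pos"],S["width"])
plan(S,[((.5147,.3173,.1456),-77.75)])
f=grab_frame("wrist");cv2.imwrite("pics/w17.png",f["pixels"][:,:,::-1]);np.savez("w17.npz",**f)
f=grab_frame("scene");crop(f,"s17",380,80,150,190,4);np.savez("s17.npz",**f)
f=grab_frame("top");crop(f,"t17",60,100,150,170,4);np.savez("t17.npz",**f)
E
```

```text
t: 21.05
eef_pos: [0.5149, 0.3151, 0.1711]
ee_rot: [-0.86, 1.569, -2.219]
force: [-0.4, -0.1, -3.1]
width: 0.0157
[0.51486428 0.31505762 0.17107083] 0.01574074447798534
[0.0255, 0.0003, -0.0022, -0.0022, 0.0009, 0.001]
```

View pics/w17.png

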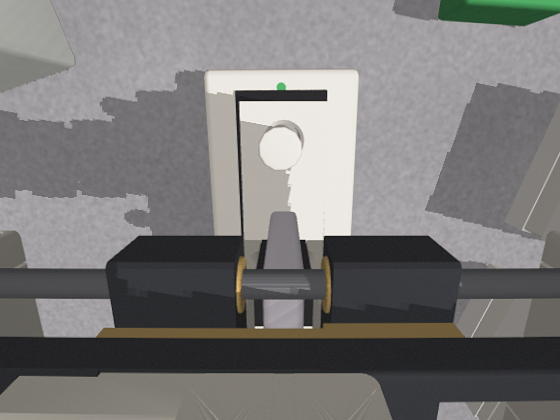

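View pics/s17.png

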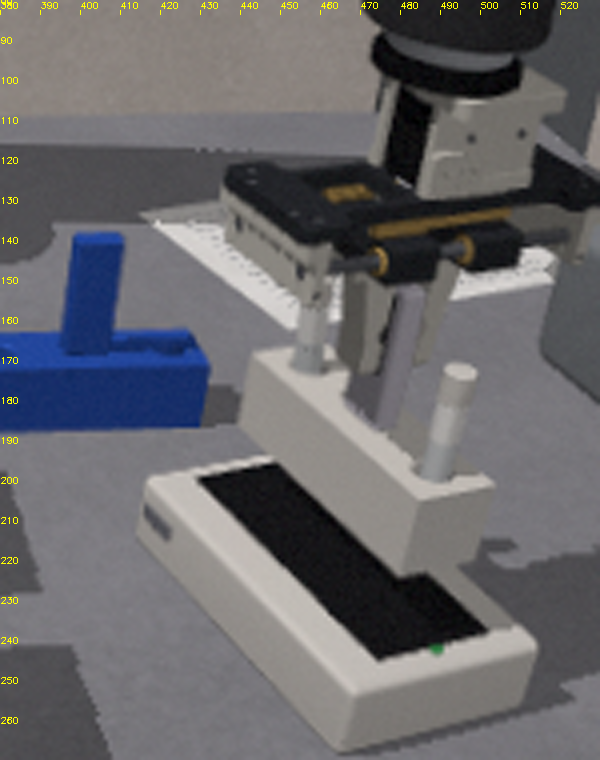

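View pics/t17.png

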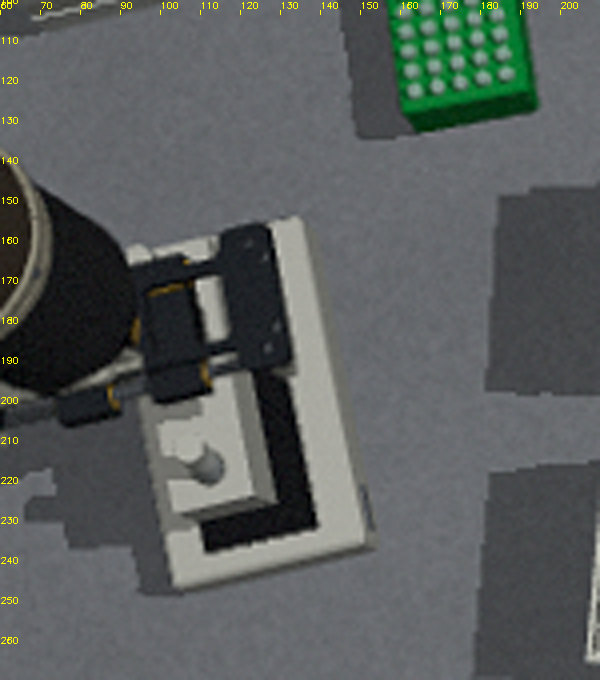

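The carrier hovers over the pad, with its long axis parallel and margins visible in all three views. I'm lowering partway, then fitting carrier against pad within each camera.

```bash
python3 -m crank '[[0.008,0,-0.001,-0.001,0,0,0],[0.015,0,-0.002,-0.002,0,0,0],[0.0185,0,-0.002,-0.002,0,0,0],[0.0185,0,-0.002,-0.002,0,0,0],[0.0185,0,-0.002,-0.002,0,0,0]]'; python3 - <<'E'
from station import *; from h import *
S=get_state();print(S["eef_pos"],S["width"])
plan(S,[((.5147,.3173,.1456),-77.75)])
f=grab_frame("wrist");crop(f,"w18",190,60,180,190,4);np.savez("w18.npz",**f)
f=grab_frame("scene");crop(f,"s18",410,140,115,130,6);np.savez("s18.npz",**f)
f=grab_frame("top");crop(f,"t18",75,145,90,110,7);np.savez("t18.npz",**f)
E
```

```text
t: 21.82
eef_pos: [0.5147, 0.3175, 0.1531]
ee_rot: [1.623, 1.571, 0.266]
force: [0.1, 0.4, -4.2]
width: 0.016
[0.51472757 0.31752147 0.1531461 ] 0.01597931209401854
[0.0075, -0.0001, 0.0002, 0.0, -0.0, -0.0002]
```

View pics/w18.png

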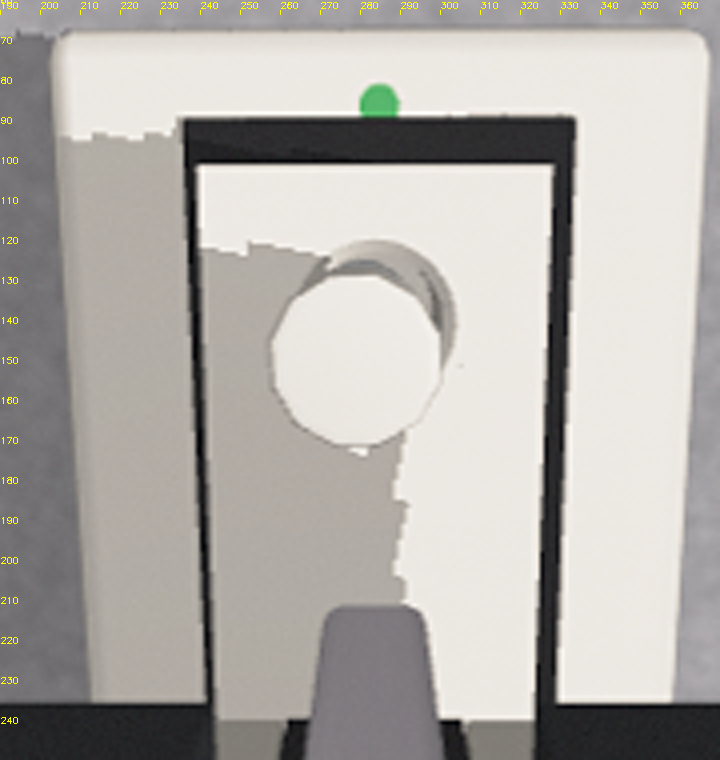

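View pics/s18.png

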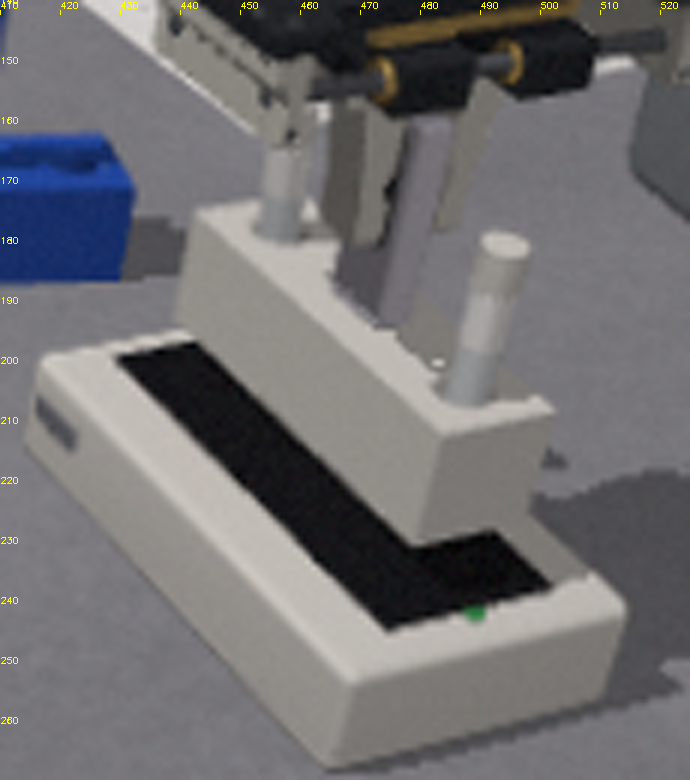

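View pics/t18.png

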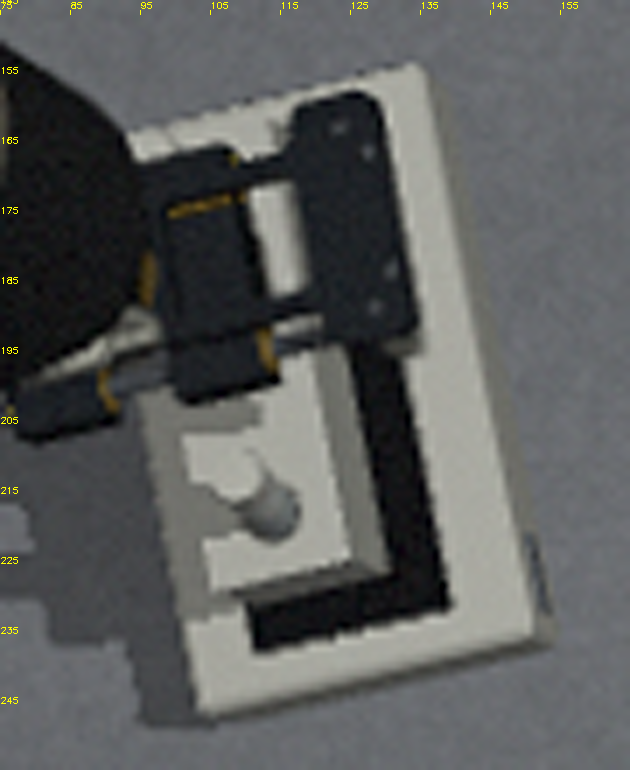

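```bash
cat > rel.py <<'E'
from h import *
import sys
def ld(n):
    z=np.load(n);return cam({k:z[k] for k in z})
tag=sys.argv[1]
C={"w":ld(f"w{tag}.npz"),"s":ld(f"s{tag}.npz"),"t":ld(f"t{tag}.npz")}
exec(open(f"obs{tag}.py").read())  # obs list: cam, obj 'p'/'c', (sx,sy,zlevel) sx or sy may be None -> on edge, uv
def run(cams,bias=True):
    ob=[o for o in obs if o[0] in cams]
    def pt(p,o):
        if o[1]=='p': x,y,a,z=p[0],p[1],p[2],.05; w,d=.093,.038
        else: x,y,a,z=p[3],p[4],p[5],p[6]+(.048 if o[2][2] else 0); w,d=.08,.025
        def P(sx,sy): X,Y=sx*w,sy*d; return np.array([x+np.cos(a)*X-np.sin(a)*Y,y+np.sin(a)*X+np.cos(a)*Y,z])
        return P
    def r(p):
        out=[];b=dict(zip("wst",p[7:].reshape(3,2)))
        for o in ob:
            P=pt(p,o);c=C[o[0]];uv=np.array(o[3])-b[o[0]]
            if o[2][0] is None:
                q=proj(c,[P(-1,o[2][1]),P(1,o[2][1])]);t=(q[1]-q[0])/np.linalg.norm(q[1]-q[0]);e=uv-q[0];out.append(t[0]*e[1]-t[1]*e[0])
            else: out+=list(proj(c,P(o[2][0],o[2][1]))[0]-uv)
        return np.r_[np.array(out)/.5,p[7:]/1.5]
    o=least_squares(r,np.r_[.515,.317,.214,.515,.317,.214,.072,np.zeros(6)],x_scale=np.r_[np.full(7,.01),np.ones(6)])
    p=o.x;J=np.linalg.pinv(o.jac.T@o.jac);sd=np.sqrt(np.diag(J))
    d=p[3:5]-p[:2];a=p[2]
    print(cams,"pad",np.round(p[:2],4),round(np.degrees(a),2),"car",np.round(p[3:5],4),round(np.degrees(p[5]),2),"under z",round(p[6],4),
     "| off along padx,pady mm",np.round([1e3*(d@[np.cos(a),np.sin(a)]),1e3*(d@[-np.sin(a),np.cos(a)])],2),"dyaw",round(np.degrees(p[5]-a),2),"rms",round(np.sqrt((r(p)**2).mean()),2),"sd",np.round(1e3*sd[3:7],2))
for c in("wst","w","s","t","st"): run(c)
E
cat > obs18.py <<'E'
N=None
obs=[("w","p",(1,1,0),(235.6,89.1)),("w","p",(1,-1,0),(333.35,89.1)),("w","p",(N,1,0),(241.6,234.6)),("w","p",(N,-1,0),(328.6,234.6)),
("w","c",(1,1,1),(238.6,100.9)),("w","c",(1,-1,1),(328.6,100.9)),("w","c",(N,1,1),(243.6,238.4)),("w","c",(N,-1,1),(323.1,238.4)),
("s","p",(1,-1,0),(474.3,244.9)),("s","p",(1,1,0),(501.8,236.8)),("s","p",(-1,-1,0),(428.8,199.1)),
("s","c",(1,-1,0),(478.6,230.8)),("s","c",(1,-1,1),(483.4,212.3)),("s","c",(1,1,1),(502.1,207.9)),("s","c",(1,1,0),(497.9,225.8)),("s","c",(-1,-1,1),(442.1,174.1)),("s","c",(-1,-1,0),(439.3,193.3)),
("t","p",(-1,1,0),(110.7,237.9)),("t","p",(-1,-1,0),(138.6,231.6)),("t","p",(N,-1,0),(133.2,197.5)),
("t","c",(-1,1,1),(104.3,229.2)),("t","c",(-1,-1,1),(125,224.2)),("t","c",(-1,-1,0),(130.3,226.6)),("t","c",(N,-1,1),(120,193.9))]
E
python3 rel.py 18
```

```text
wst pad [0.5134 0.3173] 12.38 car [0.5144 0.3187] 12.11 under z 0.0743 | off along padx,pady mm [1.23 1.12] dyaw -0.27 rms 0.86 sd [0.75 0.82 2.98 0.7 ]
w pad [0.5134 0.317 ] 12.48 car [0.5143 0.3185] 12.14 under z 0.0753 | off along padx,pady mm [1.24 1.26] dyaw -0.33 rms 0.58 sd [0.82 0.92 3.44 1.14]
s pad [0.5129 0.3147] 12.65 car [0.5093 0.3192] 12.15 under z 0.0708 | off along padx,pady mm [-2.56  5.25] dyaw -0.5 rms 0.8 sd [6.32 5.1  8.9  5.33]
t pad [0.5158 0.3146] 11.18 car [0.5118 0.3022] 10.99 under z 0.1166 | off along padx,pady mm [ -6.4  -11.34] dyaw -0.2 rms 0.4 sd [ 4.89 10.   16.19 31.03]
st pad [0.5139 0.3155] 12.02 car [0.5147 0.3167] 11.87 under z 0.0739 | off along padx,pady mm [0.99 1.  ] dyaw -0.14 rms 0.85 sd [2.6  2.63 6.52 1.13]
```

Carrier relative to pad: off by about +1.1 mm in x and +1.1 mm in y, with yaw about −0.25° and the underside 22–24 mm above the pad. Correcting these while lowering to the hover height.

```bash
python3 -m crank '[[0.003,-0.001,0.001,-0.004,0,0,0],[0.006,-0.001,0.001,-0.004,0,0,0],[0.008,-0.001,0.001,-0.004,0,0,0],[0.008,-0.001,0.001,-0.004,0,0,0],[0.008,-0.001,0.001,-0.004,0,0,0],[0.008,-0.001,0.001,-0.004,0,0,0]]'; python3 - <<'E'
from station import *; from h import *
S=get_state();print(S["eef_pos"],S["width"],np.round(Rtool(S)[:,0],4),np.abs(S["qd"]).max())
f=grab_frame("wrist");crop(f,"w19",190,60,180,190,4);np.savez("w19.npz",**f)
f=grab_frame("scene");crop(f,"s19",410,140,115,130,6);np.savez("s19.npz",**f)
f=grab_frame("top");crop(f,"t19",75,145,90,110,7);np.savez("t19.npz",**f)
E
```

```text
t: 22.72
eef_pos: [0.5139, 0.3164, 0.1451]
ee_rot: [2.031, 1.571, 0.678]
force: [-0.5, -0.4, -3.1]
width: 0.0161
[0.51389432 0.31637143 0.14513785] 0.01606103318092912 [ 2.e-04  1.e-04 -1.e+00] 0.003661933750061033
```

View pics/w19.png

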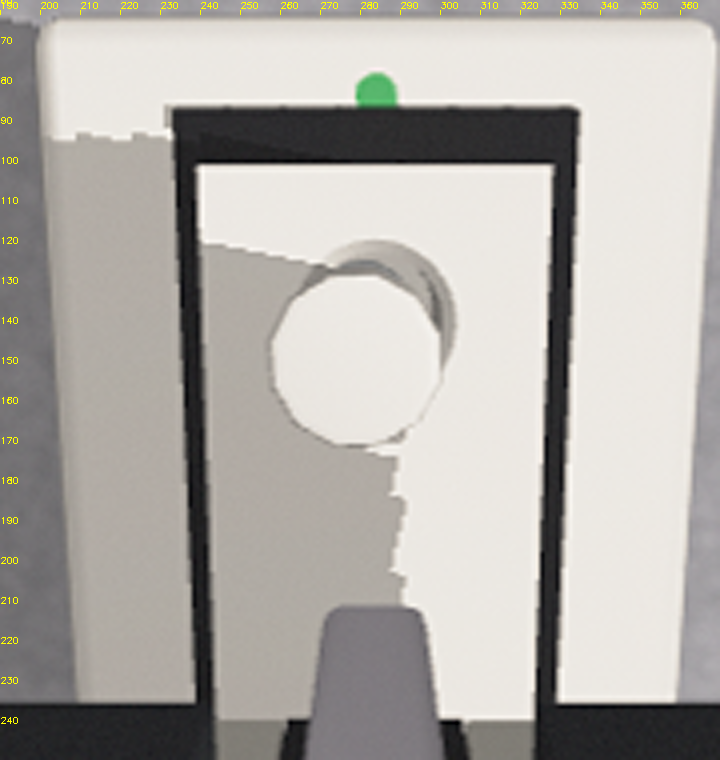

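View pics/s19.png

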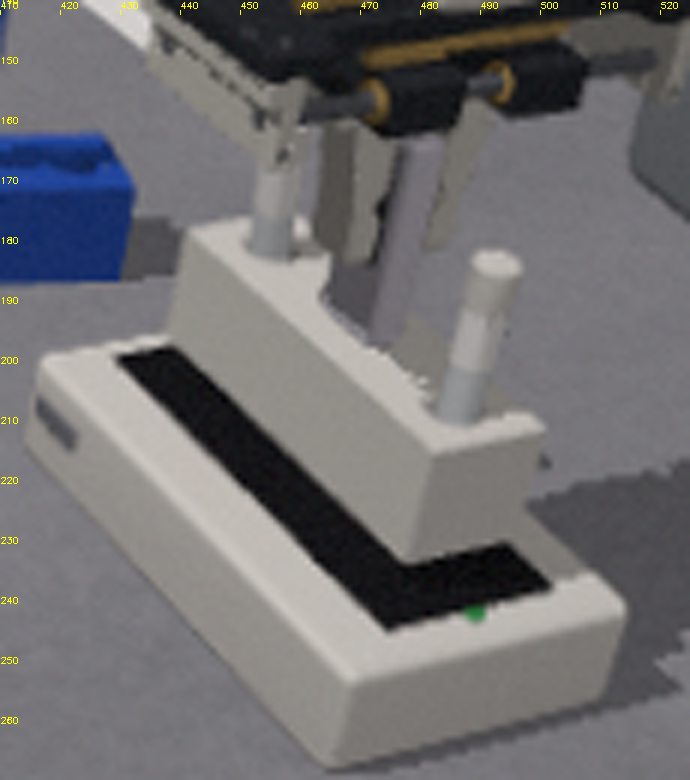

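View pics/t19.png

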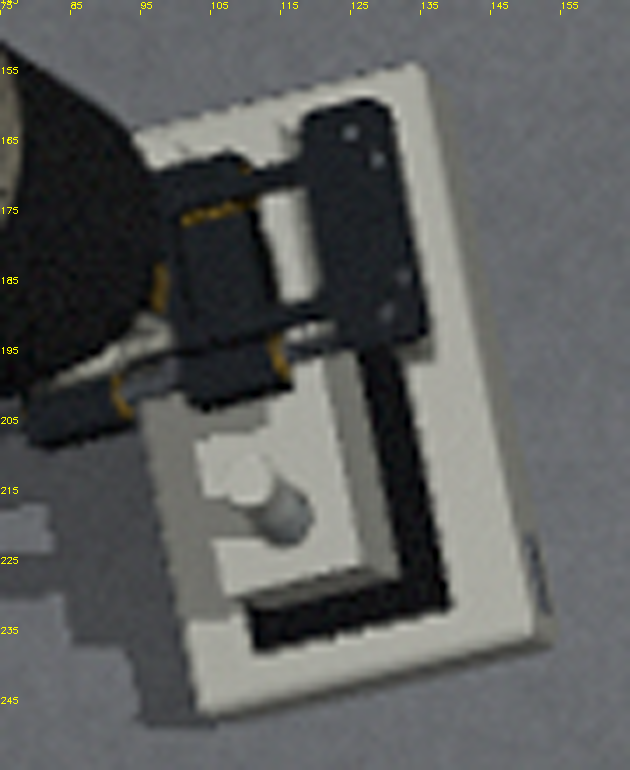

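```bash
cat > obs19.py <<'E'
N=None
obs=[("w","p",(1,1,0),(232.6,86.6)),("w","p",(1,-1,0),(334.4,86.6)),("w","p",(N,1,0),(238.9,234.6)),("w","p",(N,-1,0),(328.8,234.6)),
("w","c",(1,1,1),(238.6,100.9)),("w","c",(1,-1,1),(328.4,100.9)),("w","c",(N,1,1),(243.6,238.4)),("w","c",(N,-1,1),(323.1,238.4)),
("s","p",(1,-1,0),(474.3,244.9)),("s","p",(1,1,0),(501.8,237.1)),("s","p",(-1,-1,0),(428.8,199.1)),
("s","c",(1,-1,0),(477.8,233.4)),("s","c",(1,-1,1),(481.8,215.1)),("s","c",(1,1,1),(500.6,210.9)),("s","c",(1,1,0),(496.8,227.9)),("s","c",(-1,-1,1),(440.6,178.3)),("s","c",(-1,-1,0),(437.6,197.1)),
("t","p",(-1,1,0),(110.7,237.9)),("t","p",(-1,-1,0),(138.6,231.6)),("t","p",(N,-1,0),(133.2,197.5)),
("t","c",(-1,1,1),(106.3,230.3)),("t","c",(-1,-1,1),(126.6,225)),("t","c",(-1,-1,0),(131.6,227.5)),("t","c",(N,-1,1),(121,195.7))]
E
python3 rel.py 19
```

```text
wst pad [0.5136 0.317 ] 12.49 car [0.5136 0.3172] 12.51 under z 0.0661 | off along padx,pady mm [0.04 0.15] dyaw 0.02 rms 0.99 sd [0.76 0.83 2.98 0.7 ]
w pad [0.5137 0.317 ] 12.57 car [0.5136 0.3173] 12.41 under z 0.067 | off along padx,pady mm [0.04 0.29] dyaw -0.17 rms 0.36 sd [0.82 0.92 3.44 1.14]
s pad [0.5125 0.3146] 12.56 car [0.4926 0.3263] 13.88 under z 0.0516 | off along padx,pady mm [-16.86  15.74] dyaw 1.32 rms 0.95 sd [6.48 5.21 9.15 5.49]
t pad [0.5159 0.3146] 11.18 car [0.512 0.308] 12.12 under z 0.0893 | off along padx,pady mm [-5.15 -5.64] dyaw 0.94 rms 0.42 sd [ 5.01 10.33 16.6  32.44]
st pad [0.5116 0.3159] 12.12 car [0.5101 0.3168] 13.02 under z 0.0646 | off along padx,pady mm [-1.27  1.16] dyaw 0.9 rms 1.02 sd [2.62 2.65 6.62 1.15]
```

Offset is under 0.3 mm, yaw about 0°, underside at 64.5–66 mm (the pad is at 50). Next come a settling hold and a check of the whole scene.

```bash
python3 -m crank '[[0,0,0,0,0,0,0],[0,0,0,0,0,0,0],[0,0,0,0,0,0,0],[0,0,0,0,0,0,0]]'; python3 - <<'E'
from station import *; from h import *
S=get_state();print(np.abs(S["qd"]).max(),S["force"],S["moment"])
f=grab_frame("scene");a=f["pixels"];cv2.imwrite("pics/s20.png",a[:,:,::-1])
b=cv2.imread("pics/scene0.png")
cv2.imwrite("pics/d20.png",cv2.absdiff(b,a[:,:,::-1].copy()))
E
```

```text
t: 23.38
eef_pos: [0.5138, 0.3163, 0.145]
ee_rot: [-2.399, 1.571, 2.531]
force: [-0.4, 0.4, -2.2]
width: 0.0158
0.00122136798344929 [-0.43188643  0.42800358 -2.15774849] [-0.01961172 -0.00620948 -0.0046052 ]
```

View pics/s20.png

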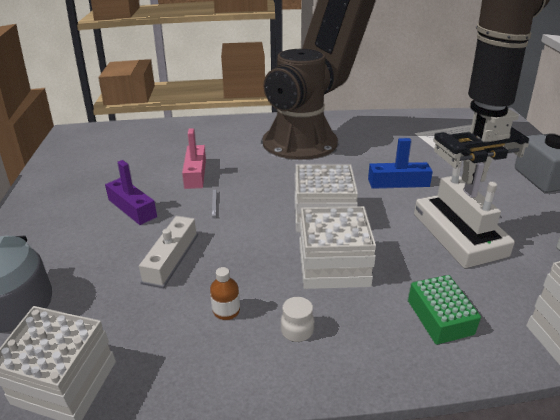

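View pics/d20.png

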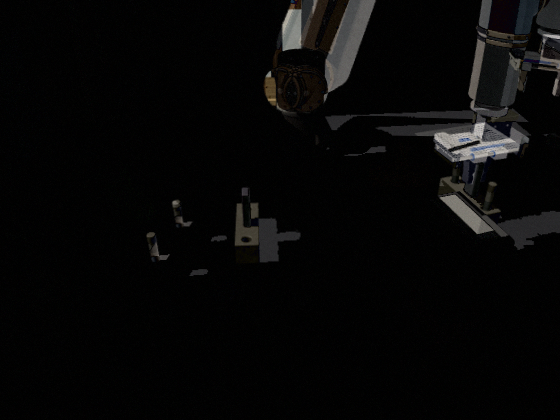

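The difference picture shows only the carrier, the two tubes, the arm and their shadows changed. Handing in.

```bash
python3 -c "
from station import *
print(job_done())"
```

```text
the job is handed in; nothing more can be done
None
```

I put both tall tubes into the carrier's holes while it stood on the bench. I then lifted it by its handle, carried it over the stacks with its underside about 160 mm up (stacks 106 mm), and handed in at about 23 s, still holding it motionless above the pad.

- **Tubes:** cap tops measured about 107 mm above the bench, where 108 mm is fully home. The short tube is still in the rack.
- **Hover:** the fit using all three cameras puts the carrier within about 0.3 mm of the pad centre and parallel to within about 0.2°. Its underside is 14.5–16 mm above the pad. The arm reading gives the lower figure and the cameras the higher.
- **Other objects:** comparing the scene camera's pictures from the start and the end, only the carrier, the two tubes, the arm and their shadows changed.
- **Disagreements:** taken alone, the scene and top cameras gave unreliable carrier poses (off by up to about 17 mm). Those two fitted together were still about 1.5 mm and 0.9° off. I relied on the wrist and combined fits. My two measurements of the pad's position also differed by about 2.5 mm before I centred on it by eye of all three cameras. The last vertical wrist force read 2.2 N, against 3–4 N earlier while carrying, which I took as noise.

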